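# Snug down a bait boat's hatch cover crosswise

## Robot

A 6-joint arm with a two-finger parallel gripper is mounted at the origin on the work surface. World frame = base frame: x ahead of the robot, y to its left, z up, the work surface at z = 0. Lengths are in m, angles in degrees, forces in N, time in s.
With the tool pointing down it reaches from about 0.3 to 0.75 m from the base axis. Payload 8.5 kg.
Tool frame: the origin (TCP) lies midway between the tips of the shut fingers; the grasp point (between the pads) lies 19 mm behind it; y points along the fingers, z is the direction in which the jaws open and shut, and the axes are right-handed (so a half turn about y gives the same grasp; the last joint's range is limited). The gripper opens to 88 mm and grips with 3 to 60 N. Pads are 18 mm wide; open, the fingers measure 123 mm over their backs; the gripper's body (75 mm by 187 mm) begins 45 mm behind the grasp point.
Start: joints at [-76.335, 21.807, 74.336, -0, 83.858, -12.336], TCP at [0.241, -0.494, 0.239] pointing down, gripper open.
Joint ranges: [-178.18, 178.18], [-50.72, 133.34], [12.68, 142.11], [-81.47, 261.47], [9.98, 163.14], [-165.26, 165.26]. Speed limits (degrees/s): [136.94, 136.94, 180, 180, 180, 180].

## Interface

Orientations are given as [roll, pitch, yaw] about the fixed x, y, z axes, in that order (R = Rz(yaw) Ry(pitch) Rx(roll)).
In Python, from rig import telemetry, imaging, order gives the robot as it stands.
- The arm moves only by the shell command python3 -m jog 'ROWS' [OPENING] [FORCE]. ROWS is JSON, a list of rows, each a list of 4 numbers: the shift along the tool's x, y, z in mm, then the turn about the tool's y in degrees. In form: [[tx, ty, tz, roll], ...]. A call has 1 to 12 rows; each row is the pose to reach, as a shift and turn from the pose commanded when the call began, along the tool's axes at that moment; what a row does not reach only later rows make up. A row lasts 1/8 s, in which the tool goes at most 62.5 mm and 10.7 degrees, less where a joint would pass 70% of its speed; a pose out of reach is approached as far as the arm can. A call with a gripper value outside its range is refused whole. OPENING is the closure, from -1 (fully open) to 1 (shut), set as the call begins (- or left out, the last holds). The fingers move at their own pace and stop on an object; FORCE is the grip in N (left out, the last holds). Time passes only in rows, so rows that repeat a pose let the fingers close. It gives the time, the measured TCP pose, the force and the opening at its end, in the units of the state.
- telemetry.observe(): the state, without advancing time (a new reading comes with each control period).
- imaging.grab_frame(name): name is "scene" or "side" or "wrist"; returns a dict with "image" (400x640x3 uint8, blue, green, red), "fx", "fy", "cx", "cy" (pixels), "R" (3x3) and "t" (3): a world point X has camera coordinates R X + t. Camera axes: x right, y down, z forward; pixel columns grow to the right and rows downward; lengths in m; the calibration is good to about 2 mm. A picture is of the moment at which its call begins. There is no depth.
- order.close_job(): hands the job in, once; it reports no verdict.
The state is a dict: "time_s": time; "qpos": joint angles; "joint_vel": joint speeds; "joint_torque": joint torques, N m; "tool_pos": TCP position; "orientation": TCP orientation; "contact_force": force on the tool from outside, world axes, zero at the start; "moment": the same for the moment, N m; "opening": finger opening in m.
Only numpy, scipy, OpenCV 4.12 (cv2) and the standard library are available. Lean on these libraries where they do the work, as an engineer would, in place of code of your own. Each camera call takes 0.05 s, during which the arm holds its last target.

## Task

The bait boat's hatch cover lies loose on its foam gasket under four orange wing knobs. Screw the knobs down crosswise, a little at a time, so that no side runs ahead and the cover goes down level, until it sits flat and fully home with all four knobs evenly snug, about 0.35 N m each. Do not overtighten a knob, the plastic cracks, and leave the jar, the screwdriver and the tape where they are.

Things in the scene. Friction and masses are not known exactly. Their poses are not given: they have to be found in the camera images.
- boat: Black bait boat, 560 x 276 mm, fixed on a low wooden cradle. Origin: at bench level under the centre of its square hatch; +y to the bow, z up. Deck 118 mm above the bench; four studs at x, y = +-60 mm. All else on deck is lower than the knobs: hopper rims at the stern 138 mm above the bench, dome and aerial stub at the bow 135 mm.
- cover: Loose grey plastic hatch cover, 170 x 170 x 6 mm, about 0.3 kg; origin at the centre of its underside, axes as the boat's. It hangs on the studs and rests on springy foam, underside 126.5 to 129 mm above the bench; 1.5 to 2.1 mm lower it lands on hard stops at the studs, whose height differs by +-1 mm from boat to boat. Cocking it over 0.0145 rad (2.5 mm corner to corner) tears the gasket.
- hatch_centre (a point): Centre of the hatch at deck level (118 mm above the bench), axes as the boat's. The knobs stand round it in the order 1, 2, 3, 4: opposite pairs are 1 and 3, 2 and 4. All four have the same thread and feel. A knob snugged while others are still high loses some of its hold when they come down.
- knob1: Orange wing knob 1 at the +x +y corner of the hatch (boat axes), diagonally across from knob 3. Origin on its axis at its underside, 136.0 mm above the bench at joint 0. Round skirt 32 mm across, 6 mm high; on it an upright wing 46 mm long (own x), 12 mm thick (own y), 30 mm tall, top 36 mm above the origin: grip it across its thickness from above. Neighbours are 120 mm apart.
- knob1_turn (a joint): Turn of knob 1, rad, 0 to 0.1 at the start, more is tighter (clockwise from above). It sinks 2.55 mm per rad (the hand must too) and stays where left. Torque while turning: 0.08 N m free, to 0.2 on the foam, then +1.5 N m per rad once on the stop (it lands at 1.1 to 2 rad). Snug 0.35 N m, clamping 20 N (14 to 36); 50 N cracks it. When the hand halts, readings drop by 0.1 to 0.2 or more.
- knob2: Orange wing knob 2 at the -x +y corner of the hatch (boat axes), diagonally across from knob 4. Origin on its axis at its underside, 136.0 mm above the bench at joint 0. Round skirt 32 mm across, 6 mm high; on it an upright wing 46 mm long (own x), 12 mm thick (own y), 30 mm tall, top 36 mm above the origin: grip it across its thickness from above. Neighbours are 120 mm apart.
- knob2_turn (a joint): Turn of knob 2, rad, 0 to 0.1 at the start, more is tighter (clockwise from above). It sinks 2.55 mm per rad (the hand must too) and stays where left. Torque while turning: 0.08 N m free, to 0.2 on the foam, then +1.5 N m per rad once on the stop (it lands at 1.1 to 2 rad). Snug 0.35 N m, clamping 20 N (14 to 36); 50 N cracks it. When the hand halts, readings drop by 0.1 to 0.2 or more.
- knob3: Orange wing knob 3 at the -x -y corner of the hatch (boat axes), diagonally across from knob 1. Origin on its axis at its underside, 136.0 mm above the bench at joint 0. Round skirt 32 mm across, 6 mm high; on it an upright wing 46 mm long (own x), 12 mm thick (own y), 30 mm tall, top 36 mm above the origin: grip it across its thickness from above. Neighbours are 120 mm apart.
- knob3_turn (a joint): Turn of knob 3, rad, 0 to 0.1 at the start, more is tighter (clockwise from above). It sinks 2.55 mm per rad (the hand must too) and stays where left. Torque while turning: 0.08 N m free, to 0.2 on the foam, then +1.5 N m per rad once on the stop (it lands at 1.1 to 2 rad). Snug 0.35 N m, clamping 20 N (14 to 36); 50 N cracks it. When the hand halts, readings drop by 0.1 to 0.2 or more.
- knob4: Orange wing knob 4 at the +x -y corner of the hatch (boat axes), diagonally across from knob 2. Origin on its axis at its underside, 136.0 mm above the bench at joint 0. Round skirt 32 mm across, 6 mm high; on it an upright wing 46 mm long (own x), 12 mm thick (own y), 30 mm tall, top 36 mm above the origin: grip it across its thickness from above. Neighbours are 120 mm apart.
- knob4_turn (a joint): Turn of knob 4, rad, 0 to 0.1 at the start, more is tighter (clockwise from above). It sinks 2.55 mm per rad (the hand must too) and stays where left. Torque while turning: 0.08 N m free, to 0.2 on the foam, then +1.5 N m per rad once on the stop (it lands at 1.1 to 2 rad). Snug 0.35 N m, clamping 20 N (14 to 36); 50 N cracks it. When the hand halts, readings drop by 0.1 to 0.2 or more.
- grease_jar: Bystander: white jar with a blue cap, 52 mm across, 55 mm tall, on the bench on the far side of the boat; origin at the centre of its underside.
- screwdriver: Bystander: screwdriver with a red handle lying on the bench on the far side of the boat; origin under its middle, handle to its own -x.
- tape_roll: Bystander: roll of yellow tape, 84 mm across, 24 mm high, lying flat in one of the two open hoppers at the stern (floor 108 mm above the bench); origin at the centre of its underside.
Things that resemble listed ones, but are neither listed nor needed, are in the scene too. Leave any green look-alike of the cover alone.

How it is judged (in metres and radians):
At the end, for the whole second after the job is handed in: Every one of the four knobs clamps the cover with 14 to 36 N, the cover lies level within 0.009 rad and is down on its stops (underside less than 128 mm above the bench), nothing is touched (contact force between knob1 and cover between 14 and 36 N and contact force between knob2 and cover between 14 and 36 N and contact force between knob3 and cover between 14 and 36 N and contact force between knob4 and cover between 14 and 36 N and angle between cover's own z axis and vertical below 0.009 rad and z of cover in the frame of boat below 0.128 m).
It fails at once if The cover is cocked by more than 0.0145 rad (2.5 mm from corner to opposite corner): one knob was run too far ahead of the others (angle between cover's own z axis and vertical above 0.0145 rad).
It fails at once if Out of crosswise order: two neighbouring knobs are run down (joints past 0.6, 0.9 or 1.2 rad) while the two across from them are still both behind (below 0.25, 0.55 or 0.9 rad) ((value of joint each of knob1_turn, knob2_turn above 0.6 rad and value of joint each of knob3_turn, knob4_turn below 0.25 rad) or (value of joint each of knob2_turn, knob3_turn above 0.6 rad and value of joint each of knob4_turn, knob1_turn below 0.25 rad) or (value of joint each of knob3_turn, knob4_turn above 0.6 rad and value of joint each of knob1_turn, knob2_turn below 0.25 rad) or (value of joint each of knob4_turn, knob1_turn above 0.6 rad and value of joint each of knob2_turn, knob3_turn below 0.25 rad) or (value of joint each of knob1_turn, knob2_turn above 0.9 rad and value of joint each of knob3_turn, knob4_turn below 0.55 rad) or (value of joint each of knob2_turn, knob3_turn above 0.9 rad and value of joint each of knob4_turn, knob1_turn below 0.55 rad) or (value of joint each of knob3_turn, knob4_turn above 0.9 rad and value of joint each of knob1_turn, knob2_turn below 0.55 rad) or (value of joint each of knob4_turn, knob1_turn above 0.9 rad and value of joint each of knob2_turn, knob3_turn below 0.55 rad) or (value of joint each of knob1_turn, knob2_turn above 1.2 rad and value of joint each of knob3_turn, knob4_turn below 0.9 rad) or (value of joint each of knob2_turn, knob3_turn above 1.2 rad and value of joint each of knob4_turn, knob1_turn below 0.9 rad) or (value of joint each of knob3_turn, knob4_turn above 1.2 rad and value of joint each of knob1_turn, knob2_turn below 0.9 rad) or (value of joint each of knob4_turn, knob1_turn above 1.2 rad and value of joint each of knob2_turn, knob3_turn below 0.9 rad)).
It fails at once if A knob is overtightened: it clamps the cover with more than 50 N (contact force between any of knob1, knob2, knob3, knob4 and cover above 50 N).
It fails at once if The jar, the screwdriver or the tape is moved by more than 20 mm (distance of any of grease_jar, screwdriver, tape_roll from where it was at the start of the episode above 0.02 m).
It also fails if it takes over 72 s, if anything falls off the work surface, if the arm or the gripper's body presses on something with over 40 N, if the wrist force passes 120 N, or if a joint passes its speed limit or range.

## Working session

There is one attempt and no reset: what is moved stays moved. The work goes in short steps, Python scripts to look and compute and a shell command to move; the robot and the scene stay as the last step left them, time stands still between calls to the robot, and variables do not carry over. Pictures are saved under pics/ and viewed, and the job is handed in when it is done.

```bash
ls; mkdir -p pics
python3 - <<'E'
from rig import telemetry, imaging, order
import cv2
s=telemetry.observe();print(s)
for n in ["scene","side","wrist"]:
    f=imaging.grab_frame(n);cv2.imwrite(f"pics/{n}0.png",f["image"]);print(n,f["fx"],f["fy"],f["cx"],f["cy"],f["R"],f["t"])
E
```

```text
pics
{'time_s': 0.0, 'qpos': array([-7.63359868e+01,  2.18400525e+01,  7.43829241e+01, -1.14414594e-03,
        8.38585672e+01, -1.23363866e+01]), 'joint_vel': array([-0.02892601,  0.00442702, -0.01198394, -0.01900907, -0.0272575 ,
       -0.02912373]), 'joint_torque': array([-3.96892201e-04, -4.37927628e+01, -2.24551499e+01,  7.13534444e-02,
        3.52918636e-02, -9.55701489e-05]), 'tool_pos': array([ 0.24102928, -0.49406768,  0.23815733]), 'orientation': array([-9.00799041e+01,  1.63107732e-02, -1.53999488e+02]), 'contact_force': array([ 1.37677622, -0.28173331,  0.59994944]), 'moment': array([ 0.00987109,  0.0542338 , -0.0221912 ]), 'opening': 0.08805280793952033}
scene 424.27486114909993 424.27486114909993 320.75559619092104 207.45367744002337 [[-0.37939422  0.92514827  0.01267708]
 [ 0.77581257  0.32555928 -0.54048683]
 [-0.50415759 -0.19522254 -0.84125697]] [ 0.13659646 -0.37791692  1.44590904]
side 397.3167452720176 397.3167452720176 321.44527292036946 191.87487711825182 [[-0.83704243 -0.54687736 -0.01688538]
 [-0.36631226  0.58306212 -0.72515784]
 [ 0.40641763 -0.60080256 -0.68837562]] [0.46570908 0.22508834 0.85491287]
wrist 301.70394291517243 301.70394291517243 317.5698107306213 196.8679574319553 [[ 4.38439157e-01 -8.98760588e-01 -7.14663653e-04]
 [-8.67000570e-01 -4.23155032e-01  2.63153626e-01]
 [-2.36814521e-01 -1.14757240e-01 -9.64753678e-01]] [-0.55044807 -0.03654521  0.38940174]
```

View pics/scene0.png

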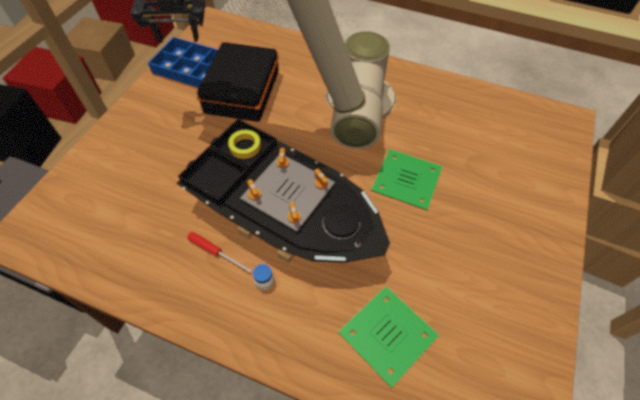

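View pics/side0.png

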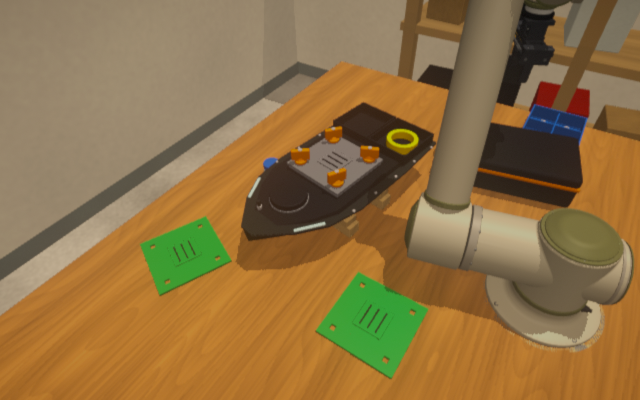

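View pics/wrist0.png

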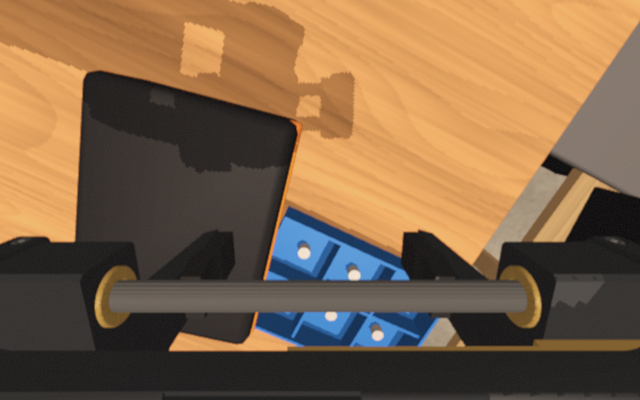

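```bash
cat > h.py <<'E'
import numpy as np, cv2
from rig import telemetry, imaging
def ray(f,u,v):
    R=np.array(f["R"]);t=np.array(f["t"]);d=R.T@np.array([(u-f["cx"])/f["fx"],(v-f["cy"])/f["fy"],1.]);return -R.T@t,d
def onz(f,u,v,z):
    c,d=ray(f,u,v);return c+d*(z-c[2])/d[2]
def tri(f1,p1,f2,p2):
    c1,d1=ray(f1,*p1);c2,d2=ray(f2,*p2)
    s=np.linalg.lstsq(np.c_[d1,-d2],c2-c1,rcond=None)[0]
    a=c1+s[0]*d1;b=c2+s[1]*d2;return (a+b)/2,np.linalg.norm(a-b)
def orange(im):
    h=cv2.cvtColor(im,cv2.COLOR_BGR2HSV);return cv2.inRange(h,(5,170,90),(19,255,255))
def proj(f,X):
    p=np.array(f["R"])@X+np.array(f["t"]);return p[0]/p[2]*f["fx"]+f["cx"],p[1]/p[2]*f["fy"]+f["cy"]
E
python3 - <<'E'
from h import *
F={n:imaging.grab_frame(n) for n in ["scene","side"]}
roi={"scene":(230,140,120,100),"side":(270,115,130,90)}
for n,f in F.items():
    im=f["image"];m=orange(im);x,y,w,h=roi[n];mm=m*0;mm[y:y+h,x:x+w]=m[y:y+h,x:x+w]
    k,l,st,c=cv2.connectedComponentsWithStats(mm)
    for i in range(1,k):
        if st[i,4]>15: print(n,st[i],c[i].round(1),onz(f,*c[i],.155).round(4))
    cv2.imwrite(f"pics/z{n}.png",cv2.resize(im[y:y+h,x:x+w],None,fx=6,fy=6))
# side bystanders
E
```

```text
scene [279 147   6   6  24] [281.6 149.6] [ 0.4343 -0.0827  0.155 ]
scene [278 157  10  11  80] [282.2 162.1] [ 0.4715 -0.0634  0.155 ]
scene [315 168  12  20 137] [320.3 179.6] [0.4853 0.0479 0.155 ]
scene [247 179   6   8  29] [249.2 181.8] [ 0.56   -0.1126  0.155 ]
scene [249 189  11  10  88] [253.9 193.6] [ 0.5874 -0.0853  0.155 ]
scene [289 212  11  11  92] [293.7 216.8] [0.6102 0.0315 0.155 ]
side [ 270  115   73   50 2302] [299.4 133.5] [ 0.6523 -0.0459  0.155 ]
side [392 115   8   4  19] [396.4 115.9] [ 0.4731 -0.2547  0.155 ]
side [360 145  20  18 255] [369.  153.4] [ 0.458  -0.0674  0.155 ]
side [327 168  19  19 243] [336.8 177.9] [0.4774 0.0518 0.155 ]
side [388 179  12  26 240] [394.4 193. ] [0.3442 0.0271 0.155 ]
```

```bash
sleep 1
```

```text
(no output)
```

View pics/zscene.png

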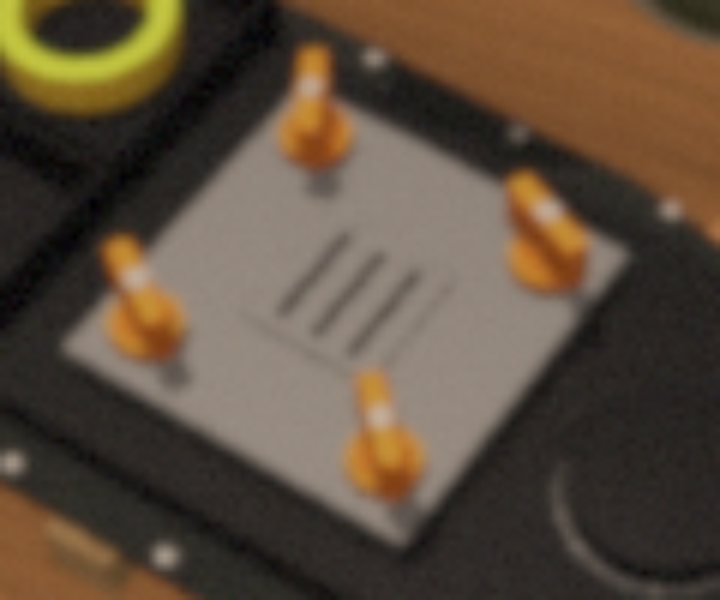

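View pics/zside.png

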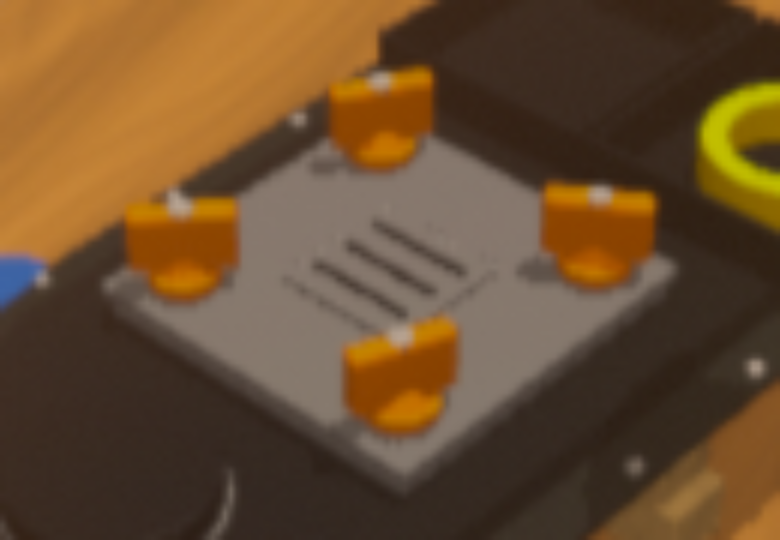

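Run:
```python
from h import *
F={n:imaging.grab_frame(n) for n in ["scene","side"]}
S={'SN':(311,87),'BN':(547,210),'SF':(136,277),'BF':(379,416)}
D={'SF':(380,80),'SN':(600,195),'BF':(179,203),'BN':(400,335)}
E={'SF':((331,87),(433,74)),'SN':((545,190),(655,197)),'BF':((127,208),(238,205)),'BN':((345,350),(457,325))}
P={}
s=lambda p:((p[0]-2.5)/6+230,(p[1]-2.5)/6+140)
d=lambda p:((p[0]-2.5)/6+270,(p[1]-2.5)/6+115)
for k in S:
    p,e=tri(F["scene"],s(S[k]),F["side"],d(D[k]));P[k]=p
    a,b=[onz(F["side"],*d(q),.172) for q in E[k]]
    v=b-a;print(k,p.round(4),round(e,4),onz(F["scene"],*s(S[k]),.172).round(4),onz(F["side"],*d(D[k]),.172).round(4),"wing",np.linalg.norm(v).round(3),np.degrees(np.arctan2(v[1],v[0])).round(1),((a+b)/2).round(4))
c=sum(P.values())/4;print(c)
b=P['BN']+P['BF']-P['SN']-P['SF'];r=P['BN']+P['SN']-P['BF']-P['SF']
print("bow dir",np.degrees(np.arctan2(b[1],b[0])),np.linalg.norm(b)/2,"perp",np.degrees(np.arctan2(r[1],r[0])),np.linalg.norm(r)/2)
s=telemetry.observe()
```

```text
SN [ 0.4596 -0.0704  0.1712] 0.0011 [ 0.4606 -0.0696  0.172 ] [ 0.4591 -0.0703  0.172 ] wing 0.044 -154.2 [ 0.4596 -0.0712  0.172 ]
BN [0.482  0.0474 0.1721] 0.0007 [0.4822 0.0477 0.172 ] [0.482  0.0469 0.172 ] wing 0.045 -129.1 [0.4808 0.0479 0.172 ]
SF [ 0.5779 -0.0924  0.172 ] 0.0001 [ 0.5779 -0.0924  0.172 ] [ 0.578  -0.0926  0.172 ] wing 0.045 -135.7 [ 0.577  -0.0927  0.172 ]
BF [0.6007 0.0252 0.1725] 0.0008 [0.6007 0.0255 0.172 ] [0.6011 0.0242 0.172 ] wing 0.045 -145.6 [0.5985 0.0254 0.172 ]
[ 0.53004924 -0.02254899  0.17196317]
bow dir 79.14910675061908 0.11992162436215105 perp 169.44121624138637 0.12056130548487409
```

```bash
cat >> h.py <<'E'
K={1:(.6005,.0250,34.4),2:(.4818,.0475,50.9),3:(.4595,-.0702,25.8),4:(.5778,-.0924,44.3)}
def ax(yaw):
    a=np.radians(yaw);return np.array([np.cos(a),np.sin(a)]),np.array([-np.sin(a),np.cos(a)])
def plan(x,y,z,yaw):
    s=telemetry.observe();p=s["tool_pos"];o=s["orientation"]
    X,Z=ax(o[2]);d=np.array([x,y])-p[:2]
    r=o[2]-yaw
    print("row: tx %.1f ty %.1f tz %.1f roll %.1f | now"%(1e3*d@X,1e3*(p[2]-z),1e3*d@Z,r),p.round(4),o.round(1),"j",s["qpos"].round(0),"t",s["time_s"])
E
python3 -m jog '[[-46,2,-26,-10],[-92,5,-52,-20],[-138,8,-77,-30],[-184,11,-103,-40],[-229,14,-129,-50],[-275,17,-154,-60],[-321,20,-180,-70],[-367,22,-206,-80],[-413,24,-232,-90],[-459,26,-257,-100],[-505,28,-283,-110],[-551,30,-309,-120]]' 0.0 20
python3 -c "
from h import *
plan(.6005,.025,.2,34.4)"
```

```text
time_s: 1.85
tool_pos: [0.6017, 0.0266, 0.2087]
orientation: [-90.0, -0.0, -33.7]
contact_force: [0.2, -0.3, 0.5]
opening: 0.0443
row: tx -0.1 ty 8.7 tz -2.0 roll -68.1 | now [0.6017 0.0266 0.2087] [-90.   -0.  -33.7] j [ -9.  28.  69.  -0.  83. -65.] t 1.85
```

```bash
python3 -m jog '[[-0.1,2,-2,-10],[-0.1,4,-2,-20],[-0.1,6,-2,-30],[-0.1,8,-2,-40],[-0.1,9,-2,-50],[-0.1,9,-2,-60],[-0.1,9,-2,-68],[-0.1,9,-2,-68]]'
python3 - <<'E'
from h import *
plan(.6005,.025,.147,34.4)
for n in ["wrist","scene"]:
    f=imaging.grab_frame(n);im=f["image"]
    if n=="scene": im=cv2.resize(im[120:260,210:410],None,fx=4,fy=4)
    cv2.imwrite(f"pics/{n}1.png",im)
f=imaging.grab_frame("wrist")
for k in K: print(k,proj(f,np.array([*K[k][:2],.172])))
E
```

```text
time_s: 2.85
tool_pos: [0.5997, 0.0234, 0.1997]
orientation: [-90.0, 0.0, 33.9]
contact_force: [-0.4, 0.5, 0.8]
opening: 0.0438
row: tx 1.6 ty 52.7 tz 0.9 roll -0.5 | now [0.5997 0.0234 0.1997] [-90.    0.   33.9] j [  -9.   28.   70.    0.   82. -133.] t 2.85
1 (np.float64(320.34789964482326), np.float64(231.00834685975477))
2 (np.float64(476.87647243106153), np.float64(82.81269130657071))
3 (np.float64(320.03132442763825), np.float64(-107.5628385510741))
4 (np.float64(164.93475904092324), np.float64(86.41432100342432))
```

View pics/wrist1.png

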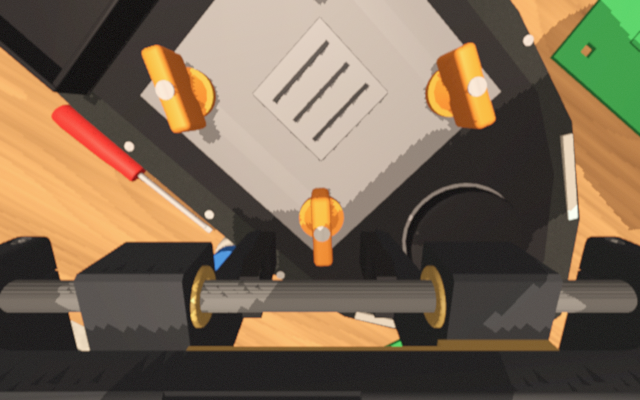

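View pics/scene1.png

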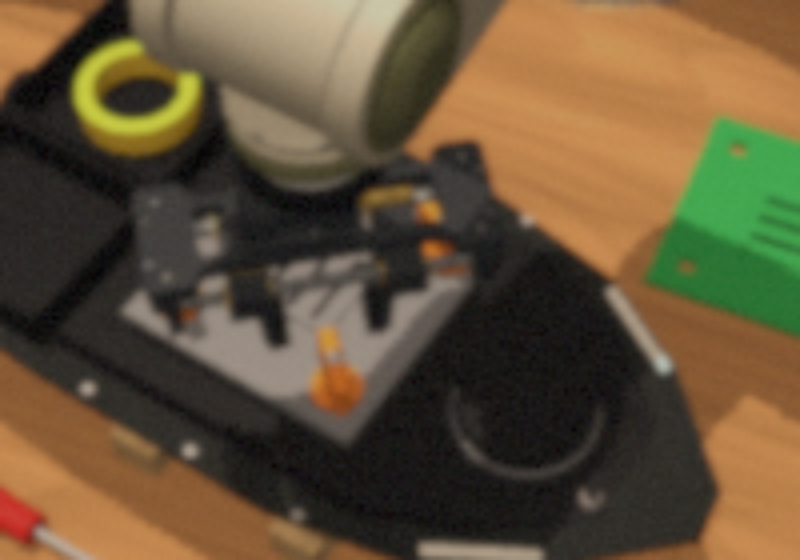

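```bash
python3 -m jog '[[1.6,25,0.9,-0.5],[1.6,53.5,0.9,-0.5],[1.6,53.5,0.9,-0.5]]' 0.0 50
python3 -m jog '[[0,0,0,0],[0,0,0,0],[0,0,0,0]]' 1.0 50
python3 -c "
from h import *
s=telemetry.observe();print(s['opening'],s['moment'],s['contact_force'],s['tool_pos'],s['orientation'])"
```

```text
time_s: 3.38
tool_pos: [0.5996, 0.0251, 0.1446]
orientation: [-89.8, 0.2, 34.4]
contact_force: [0.6, -0.4, -0.2]
opening: 0.0441
time_s: 3.75
tool_pos: [0.6007, 0.025, 0.147]
orientation: [-90.1, -0.1, 34.5]
contact_force: [-0.9, -0.5, -0.4]
opening: 0.0163
0.01627646683875512 [ 0.15347291 -0.04984393 -0.02040213] [-0.86790566 -0.53415829 -0.39208328] [0.60073893 0.02495091 0.14701678] [-9.00508570e+01 -5.32030711e-02  3.44896323e+01]
```

```bash
python3 -m jog '[[0,0,0,0],[0,0.4,0,8],[0,0.7,0,16],[0,1.1,0,24],[0,1.4,0,32]]'
python3 -c "
from h import *
s=telemetry.observe();print(s['opening'],s['moment'],s['contact_force'],s['tool_pos'],s['orientation'])"
```

```text
time_s: 4.38
tool_pos: [0.5997, 0.027, 0.1454]
orientation: [-89.8, 0.1, 2.3]
contact_force: [-4.7, 10.0, 4.8]
opening: 0.0116
0.01157144231395963 [1.57245197 0.60675018 0.12920101] [-4.72500762 10.02255412  4.81515062] [0.5996591  0.02702066 0.1454357 ] [-8.97985931e+01  7.00411224e-02  2.29185333e+00]
```

```bash
python3 -m jog '[[-1,0,2,0],[-1,0,2,0]]'
python3 -c "
from h import *
s=telemetry.observe();print(s['opening'],s['moment'],s['contact_force'],s['tool_pos'],s['orientation'])"
```

```text
time_s: 4.62
tool_pos: [0.5996, 0.0272, 0.1454]
orientation: [-90.0, -0.1, 2.6]
contact_force: [-1.2, 3.7, 3.6]
opening: 0.0117
0.011740815450010803 [ 0.51125802  0.00134365 -0.03503943] [-1.21329394  3.65959103  3.62347046] [0.59955941 0.02716534 0.14541888] [-8.99896598e+01 -5.49508720e-02  2.56132762e+00]
```

```bash
cat >> h.py <<'E'
K={1:(.5996,.0272,2.4),2:(.4808,.0497,50.9),3:(.4585,-.0680,25.8),4:(.5768,-.0902,44.3)}
def st():
    s=telemetry.observe();print("op %.4f Mz %.3f F"%(s['opening'],s['moment'][2]),s['contact_force'].round(1),s['tool_pos'].round(4),s['orientation'].round(1),s['time_s'])
E
python3 -c "
from h import *
plan(*K[3][:2],.147,K[3][2])"
```

```text
row: tx -145.2 ty -1.6 tz -88.8 roll -23.2 | now [0.5996 0.0272 0.1454] [-90.   -0.1   2.6] j [  -9.   31.   74.    0.   74. -101.] t 4.625
```

```bash
python3 -m jog '[[0,0,0,0],[0,-15,0,0],[0,-38,0,0],[-48,-38,-30,-8],[-97,-38,-60,-16],[-145,-38,-89,-23],[-145,-38,-89,-23],[-145,-20,-89,-23],[-145,-1.6,-89,-23],[-145,-1.6,-89,-23]]' 0.35 50
python3 -c "
from h import *
st();plan(*K[3][:2],.147,K[3][2])"
```

```text
time_s: 5.88
tool_pos: [0.4589, -0.068, 0.1462]
orientation: [-89.9, 0.0, 25.5]
contact_force: [0.1, 0.3, 0.9]
opening: 0.029
op 0.0290 Mz 0.036 F [0.1 0.3 0.9] [ 0.4589 -0.068   0.1462] [-89.9   0.   25.5] 5.875
row: tx -0.3 ty -0.8 tz 0.2 roll -0.3 | now [ 0.4589 -0.068   0.1462] [-89.9   0.   25.5] j [ -23.   19.   96.    0.   65. -139.] t 5.875
```

```bash
python3 -m jog '[[0,0,0,0],[0,0,0,0],[0,0,0,0]]' 1.0 50
python3 -c "
from h import *
st()"
python3 -m jog '[[0,0.4,0,8],[0,0.7,0,16],[0,1.1,0,24],[0,1.4,0,32]]'
python3 -c "
from h import *
st();plan(*K[2][:2],.147,K[2][2])"
```

```text
time_s: 6.25
tool_pos: [0.4597, -0.0694, 0.1475]
orientation: [-90.2, -0.1, 25.5]
contact_force: [2.6, -5.4, -0.9]
opening: 0.0115
op 0.0115 Mz 0.024 F [ 2.6 -5.4 -0.9] [ 0.4597 -0.0694  0.1475] [-90.2  -0.1  25.5] 6.25
time_s: 6.75
tool_pos: [0.4596, -0.0686, 0.1461]
orientation: [-90.0, -0.2, -6.8]
contact_force: [3.4, 0.5, 0.9]
opening: 0.0116
op 0.0116 Mz 0.125 F [3.4 0.5 0.9] [ 0.4596 -0.0686  0.1461] [-90.   -0.2  -6.8] 6.75
row: tx 7.1 ty -0.9 tz 119.9 roll -57.7 | now [ 0.4596 -0.0686  0.1461] [-90.   -0.2  -6.8] j [ -23.   19.   96.    0.   65. -106.] t 6.75
```

```bash
sed -i '$ a K={1:(.5996,.0272,2.4),2:(.4815,.0490,50.9),3:(.4597,-.0691,-6.6),4:(.5778,-.0909,44.3)}' h.py
python3 -m jog '[[0,0,0,0],[0,-15,0,-5],[0,-38,0,-15],[3,-38,40,-25],[6,-38,80,-35],[8.7,-38,118.8,-45],[8.7,-38,118.8,-55],[8.7,-20,118.8,-57.5],[8.7,-0.9,118.8,-57.5],[8.7,-0.9,118.8,-57.5]]' 0.35 50
python3 -c "
from h import *
st();plan(*K[2][:2],.147,K[2][2])"
```

```text
time_s: 8.0
tool_pos: [0.4799, 0.0489, 0.1453]
orientation: [-89.9, 0.1, 51.1]
contact_force: [-0.5, 0.3, 0.0]
opening: 0.0286
op 0.0286 Mz -0.020 F [-0.5  0.3  0. ] [0.4799 0.0489 0.1453] [-89.9   0.1  51.1] 8.0
row: tx 1.1 ty -1.7 tz -1.2 roll 0.2 | now [0.4799 0.0489 0.1453] [-89.9   0.1  51.1] j [  -8.   21.   93.   -0.   66. -149.] t 8.0
```

```bash
python3 -m jog '[[0.5,-0.5,-0.6,0],[0.5,-0.5,-0.6,0],[0.5,-0.5,-0.6,0]]' 1.0 50
python3 -c "
from h import *
st()"
python3 -m jog '[[0,0.4,0,8],[0,0.7,0,16],[0,1.1,0,24],[0,1.4,0,32]]'
python3 -c "
from h import *
st();plan(*K[4][:2],.147,K[4][2])"
```

```text
time_s: 8.38
tool_pos: [0.4823, 0.0483, 0.1473]
orientation: [-90.2, -0.1, 51.0]
contact_force: [4.4, -3.1, 0.2]
opening: 0.0114
op 0.0114 Mz 0.070 F [ 4.4 -3.1  0.2] [0.4823 0.0483 0.1473] [-90.2  -0.1  51. ] 8.375
time_s: 8.88
tool_pos: [0.482, 0.0488, 0.1458]
orientation: [-90.0, -0.1, 18.7]
contact_force: [2.2, 0.0, 1.3]
opening: 0.0116
op 0.0116 Mz 0.031 F [2.2 0.  1.3] [0.482  0.0488 0.1458] [-90.   -0.1  18.7] 8.875
row: tx 45.9 ty -1.2 tz -163.1 roll -25.6 | now [0.482  0.0488 0.1458] [-90.   -0.1  18.7] j [  -8.   21.   93.    0.   66. -117.] t 8.875
```

```bash
sed -i '$ a K={1:(.5996,.0272,2.4),2:(.4821,.0487,18.8),3:(.4597,-.0691,-6.6),4:(.5778,-.0909,44.3)}' h.py
python3 -m jog '[[0,0,0,0],[0,-15,0,0],[0,-38,0,0],[15,-38,-54,-9],[30,-38,-109,-18],[46.3,-38,-163.3,-25.5],[46.3,-38,-163.3,-25.5],[46.3,-20,-163.3,-25.5],[46.3,-1.4,-163.3,-25.5],[46.3,-1.4,-163.3,-25.5]]' 0.35 50
python3 -c "
from h import *
st();plan(*K[4][:2],.147,K[4][2])"
python3 -m jog '[[0,0,0,0],[0,0,0,0],[0,0,0,0]]' 1.0 50
python3 -c "
from h import *
st()"
python3 -m jog '[[0,0.4,0,8],[0,0.7,0,16],[0,1.1,0,24],[0,1.4,0,32]]'
python3 -c "
from h import *
st();plan(*K[1][:2],.1456,K[1][2])"
```

```text
time_s: 10.12
tool_pos: [0.5771, -0.0895, 0.1455]
orientation: [-89.8, 0.1, 44.6]
contact_force: [0.3, -0.3, 0.5]
opening: 0.0286
op 0.0286 Mz -0.040 F [ 0.3 -0.3  0.5] [ 0.5771 -0.0895  0.1455] [-89.8   0.1  44.6] 10.125
row: tx -0.5 ty -1.5 tz -1.5 roll 0.3 | now [ 0.5771 -0.0895  0.1455] [-89.8   0.1  44.6] j [ -20.   30.   77.    0.   73. -155.] t 10.125
time_s: 10.5
tool_pos: [0.5789, -0.0909, 0.1473]
orientation: [-90.1, -0.1, 44.5]
contact_force: [3.4, -2.4, 0.2]
opening: 0.0114
op 0.0114 Mz 0.088 F [ 3.4 -2.4  0.2] [ 0.5789 -0.0909  0.1473] [-90.1  -0.1  44.5] 10.5
time_s: 11.0
tool_pos: [0.5789, -0.0907, 0.1459]
orientation: [-90.1, -0.1, 12.2]
contact_force: [3.1, -2.3, 1.6]
opening: 0.0119
op 0.0119 Mz 0.075 F [ 3.1 -2.3  1.6] [ 0.5789 -0.0907  0.1459] [-90.1  -0.1  12.2] 11.0
row: tx 45.3 ty 0.3 tz 110.8 roll 9.8 | now [ 0.5789 -0.0907  0.1459] [-90.1  -0.1  12.2] j [ -20.   30.   77.    0.   73. -123.] t 11.0
```

```bash
sed -i '$ a K={1:(.5996,.0272,2.4),2:(.4821,.0487,18.8),3:(.4597,-.0691,-6.6),4:(.5787,-.0909,12.3)}' h.py
python3 -m jog '[[0,0,0,0],[0,-15,0,0],[0,-38,0,0],[22,-38,55,5],[46.7,-38,110.2,10],[46.7,-38,110.2,10],[46.7,-20,110.2,10],[46.7,0,110.2,10],[46.7,0,110.2,10]]' 0.35 50
python3 -c "
from h import *
st();plan(*K[1][:2],.1456,K[1][2])"
python3 -m jog '[[0,0,0,0],[0,0,0,0],[0,0,0,0]]' 1.0 50
python3 -c "
from h import *
st()"
python3 -m jog '[[0,0.3,0,7],[0,0.6,0,14],[0,1.0,0,22]]'
python3 -c "
from h import *
st();plan(*K[3][:2],.1456,K[3][2])"
```

```text
time_s: 12.12
tool_pos: [0.5994, 0.0265, 0.1446]
orientation: [-90.0, 0.1, 2.5]
contact_force: [-0.2, -0.3, 1.0]
opening: 0.0285
op 0.0285 Mz 0.047 F [-0.2 -0.3  1. ] [0.5994 0.0265 0.1446] [-90.    0.1   2.5] 12.125
row: tx 0.2 ty -1.0 tz 0.7 roll 0.1 | now [0.5994 0.0265 0.1446] [-90.    0.1   2.5] j [  -9.   31.   74.   -0.   74. -101.] t 12.125
time_s: 12.5
tool_pos: [0.6004, 0.0272, 0.1461]
orientation: [-90.0, -0.1, 2.5]
contact_force: [0.0, 1.5, 5.1]
opening: 0.0113
op 0.0113 Mz 0.097 F [0.  1.5 5.1] [0.6004 0.0272 0.1461] [-90.   -0.1   2.5] 12.5
time_s: 12.88
tool_pos: [0.6004, 0.0275, 0.1451]
orientation: [-89.9, -0.1, -19.7]
contact_force: [0.6, 2.9, 4.9]
opening: 0.0118
op 0.0118 Mz 0.074 F [0.6 2.9 4.9] [0.6004 0.0275 0.1451] [-89.9  -0.1 -19.7] 12.875
row: tx -99.8 ty -0.5 tz -138.4 roll -13.1 | now [0.6004 0.0275 0.1451] [-89.9  -0.1 -19.7] j [ -9.  31.  74.   0.  74. -79.] t 12.875
```

```bash
python3 -m jog '[[0,0,0,0],[0,-15,0,0],[0,-38,0,0],[-33,-38,-46,-5],[-66,-38,-92,-10],[-99.6,-38,-137.4,-13],[-99.6,-38,-137.4,-13],[-99.6,-20,-137.4,-13],[-99.6,-1,-137.4,-13],[-99.6,-1,-137.4,-13]]' 0.35 50
python3 -c "
from h import *
st();plan(*K[3][:2],.1456,K[3][2])"
python3 -m jog '[[0,0,0,0],[0,0,0,0],[0,0,0,0]]' 1.0 50
python3 -c "
from h import *
st()"
python3 -m jog '[[0,0.3,0,7],[0,0.6,0,14],[0,1.0,0,22]]'
python3 -c "
from h import *
st();plan(*K[2][:2],.1456,K[2][2])"
```

```text
time_s: 14.12
tool_pos: [0.4606, -0.0688, 0.1448]
orientation: [-90.0, 0.1, -6.4]
contact_force: [0.1, 0.5, 1.2]
opening: 0.029
op 0.0290 Mz -0.011 F [0.1 0.5 1.2] [ 0.4606 -0.0688  0.1448] [-90.    0.1  -6.4] 14.125
row: tx -0.9 ty -0.8 tz -0.4 roll 0.2 | now [ 0.4606 -0.0688  0.1448] [-90.    0.1  -6.4] j [ -23.   19.   96.    0.   65. -107.] t 14.125
time_s: 14.5
tool_pos: [0.4609, -0.0689, 0.1458]
orientation: [-90.0, -0.1, -6.5]
contact_force: [0.5, 4.4, 4.8]
opening: 0.0116
op 0.0116 Mz -0.105 F [0.5 4.4 4.8] [ 0.4609 -0.0689  0.1458] [-90.   -0.1  -6.5] 14.5
time_s: 14.88
tool_pos: [0.4609, -0.0688, 0.1448]
orientation: [-89.9, -0.1, -28.7]
contact_force: [2.1, 4.8, 4.4]
opening: 0.0117
op 0.0117 Mz 0.082 F [2.1 4.8 4.4] [ 0.4609 -0.0688  0.1448] [-89.9  -0.1 -28.7] 14.875
row: tx -37.9 ty -0.8 tz 113.2 roll -47.5 | now [ 0.4609 -0.0688  0.1448] [-89.9  -0.1 -28.7] j [-23.  19.  96.   0.  65. -84.] t 14.875
```

```bash
python3 -m jog '[[0,0,0,0],[0,-15,0,0],[0,-38,0,-9],[-12,-38,37,-19],[-25,-38,75,-29],[-37.4,-38,113.7,-39],[-37.4,-38,113.7,-47.3],[-37.4,-20,113.7,-47.3],[-37.4,-1,113.7,-47.3],[-37.4,-1,113.7,-47.3]]' 0.35 50
python3 -c "
from h import *
st();plan(*K[2][:2],.1456,K[2][2])"
python3 -m jog '[[0,0,0,0],[0,0,0,0],[0,0,0,0]]' 1.0 50
python3 -c "
from h import *
st()"
python3 -m jog '[[0,0.3,0,7],[0,0.6,0,14],[0,1.0,0,22]]'
python3 -c "
from h import *
st();plan(*K[4][:2],.1456,K[4][2])"
```

```text
time_s: 16.12
tool_pos: [0.481, 0.0485, 0.1442]
orientation: [-89.9, 0.2, 18.9]
contact_force: [-0.2, -0.9, -0.1]
opening: 0.0282
op 0.0282 Mz -0.006 F [-0.2 -0.9 -0.1] [0.481  0.0485 0.1442] [-89.9   0.2  18.9] 16.125
row: tx 1.1 ty -1.4 tz -0.2 roll 0.1 | now [0.481  0.0485 0.1442] [-89.9   0.2  18.9] j [  -8.   21.   93.   -0.   66. -117.] t 16.125
time_s: 16.5
tool_pos: [0.4819, 0.0487, 0.1457]
orientation: [-90.0, -0.1, 18.8]
contact_force: [0.5, 0.7, 3.3]
opening: 0.0116
op 0.0116 Mz 0.106 F [0.5 0.7 3.3] [0.4819 0.0487 0.1457] [-90.   -0.1  18.8] 16.5
time_s: 16.88
tool_pos: [0.4818, 0.0491, 0.1447]
orientation: [-89.9, -0.1, -3.4]
contact_force: [0.4, 4.6, 4.2]
opening: 0.0113
op 0.0113 Mz 0.082 F [0.4 4.6 4.2] [0.4818 0.0491 0.1447] [-89.9  -0.1  -3.4] 16.875
row: tx 105.1 ty -0.9 tz -134.0 roll -15.7 | now [0.4818 0.0491 0.1447] [-89.9  -0.1  -3.4] j [ -8.  21.  93.   0.  66. -95.] t 16.875
```

```bash
python3 -m jog '[[0,0,0,0],[0,-15,0,0],[0,-38,0,0],[35,-38,-45,-5],[70,-38,-90,-10],[105,-38,-133.7,-15.5],[105,-38,-133.7,-15.5],[105,-20,-133.7,-15.5],[105,-1,-133.7,-15.5],[105,-1,-133.7,-15.5]]' 0.35 50
python3 -c "
from h import *
st();plan(*K[4][:2],.1456,K[4][2])"
python3 -m jog '[[0,0,0,0],[0,0,0,0],[0,0,0,0]]' 1.0 50
python3 -c "
from h import *
st()"
python3 -m jog '[[0,0.3,0,7],[0,0.6,0,14],[0,1.0,0,22]]'
python3 -c "
from h import *
st();plan(*K[1][:2],.1446,-19.6)"
```

```text
time_s: 18.12
tool_pos: [0.578, -0.0899, 0.1441]
orientation: [-89.9, 0.2, 12.4]
contact_force: [0.2, 0.1, 0.4]
opening: 0.0287
op 0.0287 Mz -0.026 F [0.2 0.1 0.4] [ 0.578  -0.0899  0.1441] [-89.9   0.2  12.4] 18.125
row: tx 0.5 ty -1.5 tz -1.1 roll 0.1 | now [ 0.578  -0.0899  0.1441] [-89.9   0.2  12.4] j [ -20.   30.   77.   -0.   73. -123.] t 18.125
time_s: 18.5
tool_pos: [0.5792, -0.0907, 0.1459]
orientation: [-90.0, -0.1, 12.3]
contact_force: [-0.8, 1.0, 3.8]
opening: 0.0117
op 0.0117 Mz 0.076 F [-0.8  1.   3.8] [ 0.5792 -0.0907  0.1459] [-90.   -0.1  12.3] 18.5
time_s: 18.88
tool_pos: [0.5792, -0.0907, 0.1448]
orientation: [-90.0, -0.1, -9.9]
contact_force: [-1.0, 1.2, 3.4]
opening: 0.0116
op 0.0116 Mz 0.070 F [-1.   1.2  3.4] [ 0.5792 -0.0907  0.1448] [-90.   -0.1  -9.9] 18.875
row: tx -0.3 ty 0.2 tz 119.6 roll 9.7 | now [ 0.5792 -0.0907  0.1448] [-90.   -0.1  -9.9] j [ -20.   30.   77.    0.   73. -101.] t 18.875
```

```bash
python3 -m jog '[[0,0,0,0],[0,-15,0,0],[0,-38,0,0],[0,-38,60,5],[0,-38,119.4,9.7],[0,-38,119.4,9.7],[0,-20,119.4,9.7],[0,-0.5,119.4,9.7],[0,-0.5,119.4,9.7]]' 0.35 50
python3 -c "
from h import *
st();plan(*K[1][:2],.1446,-19.6)"
python3 -m jog '[[0,0,0,0],[0,0,0,0],[0,0,0,0]]' 1.0 50
python3 -c "
from h import *
st()"
python3 -m jog '[[0,0.3,0,7],[0,0.6,0,14],[0,0.9,0,20]]'
python3 -c "
from h import *
st();plan(*K[3][:2],.1446,-28.6)"
```

```text
time_s: 20.0
tool_pos: [0.5987, 0.0262, 0.1441]
orientation: [-90.0, 0.1, -19.4]
contact_force: [-0.2, 0.1, -0.1]
opening: 0.0287
op 0.0287 Mz 0.018 F [-0.2  0.1 -0.1] [0.5987 0.0262 0.1441] [-90.    0.1 -19.4] 20.0
row: tx 0.6 ty -0.5 tz 1.3 roll 0.2 | now [0.5987 0.0262 0.1441] [-90.    0.1 -19.4] j [ -9.  31.  75.  -0.  74. -79.] t 20.0
time_s: 20.38
tool_pos: [0.5999, 0.0276, 0.1458]
orientation: [-89.9, -0.1, -19.4]
contact_force: [1.9, 3.3, 0.8]
opening: 0.0114
op 0.0114 Mz -0.047 F [1.9 3.3 0.8] [0.5999 0.0276 0.1458] [-89.9  -0.1 -19.4] 20.375
time_s: 20.75
tool_pos: [0.6001, 0.028, 0.145]
orientation: [-89.8, -0.1, -39.5]
contact_force: [3.1, 6.2, 1.2]
opening: 0.0115
op 0.0115 Mz 0.108 F [3.1 6.2 1.2] [0.6001 0.028  0.145 ] [-89.8  -0.1 -39.5] 20.75
row: tx -46.5 ty 0.4 tz -164.3 roll -10.9 | now [0.6001 0.028  0.145 ] [-89.8  -0.1 -39.5] j [ -9.  31.  75.   0.  74. -59.] t 20.75
```

```bash
python3 -m jog '[[0,0,0,0],[0,-15,0,0],[0,-38,0,0],[-15,-38,-55,-5],[-31,-38,-110,-9],[-46.8,-38,-163.4,-10.8],[-46.8,-38,-163.4,-10.8],[-46.8,-20,-163.4,-10.8],[-46.8,0,-163.4,-10.8],[-46.8,0,-163.4,-10.8]]' 0.35 50
python3 -c "
from h import *
st();plan(*K[3][:2],.1446,-28.6)"
python3 -m jog '[[0,0,0,0],[0,0,0,0],[0,0,0,0]]' 1.0 50
python3 -c "
from h import *
st()"
python3 -m jog '[[0,0.3,0,7],[0,0.6,0,14],[0,0.9,0,20]]'
python3 -c "
from h import *
st();plan(*K[2][:2],.1446,-3.3)"
```

```text
time_s: 22.0
tool_pos: [0.4596, -0.0693, 0.1435]
orientation: [-90.0, 0.1, -28.6]
contact_force: [0.3, 0.2, -0.1]
opening: 0.0285
op 0.0285 Mz 0.008 F [ 0.3  0.2 -0.1] [ 0.4596 -0.0693  0.1435] [-90.    0.1 -28.6] 22.0
row: tx -0.0 ty -1.1 tz 0.2 roll 0.0 | now [ 0.4596 -0.0693  0.1435] [-90.    0.1 -28.6] j [-23.  19.  96.   0.  65. -85.] t 22.0
time_s: 22.38
tool_pos: [0.4604, -0.0686, 0.1447]
orientation: [-89.8, -0.1, -28.6]
contact_force: [4.8, 7.7, 0.1]
opening: 0.0115
op 0.0115 Mz -0.070 F [4.8 7.7 0.1] [ 0.4604 -0.0686  0.1447] [-89.8  -0.1 -28.6] 22.375
time_s: 22.75
tool_pos: [0.4606, -0.0684, 0.1438]
orientation: [-89.7, -0.1, -48.8]
contact_force: [6.4, 10.4, 2.2]
opening: 0.0114
op 0.0114 Mz 0.094 F [ 6.4 10.4  2.2] [ 0.4606 -0.0684  0.1438] [-89.7  -0.1 -48.8] 22.75
row: tx -74.0 ty -0.8 tz 93.3 roll -45.5 | now [ 0.4606 -0.0684  0.1438] [-89.7  -0.1 -48.8] j [-23.  19.  96.   0.  64. -64.] t 22.75
```

```bash
sed -i '$ a K[3]=(.4606,-.0684)' h.py; python3 -m jog '[[0,0,0,0],[0,-15,0,0],[0,-38,0,-9],[-25,-38,32,-19],[-50,-38,64,-29],[-73.8,-38,94.8,-39],[-73.8,-38,94.8,-45.3],[-73.8,-20,94.8,-45.3],[-73.8,-0.5,94.8,-45.3],[-73.8,-0.5,94.8,-45.3]]' 0.35 50
python3 -c "
from h import *
st();plan(*K[2][:2],.1446,-3.3)"
python3 -m jog '[[0,0,0,0],[0,0,0,0],[0,0,0,0]]' 1.0 50
python3 -c "
from h import *
st()"
python3 -m jog '[[0,0.3,0,7],[0,0.6,0,14],[0,0.9,0,20]]'
python3 -c "
from h import *
st();plan(*K[4][:2],.1446,-9.7)"
```

```text
time_s: 24.0
tool_pos: [0.4811, 0.0484, 0.1428]
orientation: [-90.0, 0.1, -3.3]
contact_force: [-0.2, 0.2, 0.3]
opening: 0.0285
op 0.0285 Mz -0.018 F [-0.2  0.2  0.3] [0.4811 0.0484 0.1428] [-90.    0.1  -3.3] 24.0
row: tx 0.9 ty -1.8 tz 0.3 roll 0.0 | now [0.4811 0.0484 0.1428] [-90.    0.1  -3.3] j [ -8.  21.  93.  -0.  66. -95.] t 24.0
time_s: 24.38
tool_pos: [0.482, 0.0491, 0.1441]
orientation: [-89.9, -0.1, -3.3]
contact_force: [0.3, 5.8, 3.2]
opening: 0.0118
op 0.0118 Mz 0.024 F [0.3 5.8 3.2] [0.482  0.0491 0.1441] [-89.9  -0.1  -3.3] 24.375
time_s: 24.75
tool_pos: [0.4821, 0.0494, 0.1433]
orientation: [-89.9, -0.1, -23.5]
contact_force: [1.2, 8.5, 3.9]
opening: 0.0114
op 0.0114 Mz 0.133 F [1.2 8.5 3.9] [0.4821 0.0494 0.1433] [-89.9  -0.1 -23.5] 24.75
row: tx 144.5 ty -1.3 tz -90.2 roll -13.8 | now [0.4821 0.0494 0.1433] [-89.9  -0.1 -23.5] j [ -8.  21.  93.   0.  66. -75.] t 24.75
```

```bash
sed -i '$ a K[2]=(.4822,.0493)' h.py; python3 -m jog '[[0,0,0,0],[0,-15,0,0],[0,-38,0,0],[48,-38,-30,-5],[96,-38,-60,-10],[144.2,-38,-89.6,-13.6],[144.2,-38,-89.6,-13.6],[144.2,-20,-89.6,-13.6],[144.2,-0.5,-89.6,-13.6],[144.2,-0.5,-89.6,-13.6]]' 0.35 50
python3 -c "
from h import *
st();plan(*K[4][:2],.1446,-9.7)"
python3 -m jog '[[0,0,0,0],[0,0,0,0],[0,0,0,0]]' 1.0 50
python3 -c "
from h import *
st()"
python3 -m jog '[[0,0.3,0,7],[0,0.6,0,14],[0,0.9,0,20]]'
python3 -c "
from h import *
st();plan(*K[1][:2],.1437,-39.5)"
```

```text
time_s: 26.0
tool_pos: [0.5776, -0.0901, 0.1421]
orientation: [-90.0, 0.2, -9.6]
contact_force: [-0.2, -0.2, 0.6]
opening: 0.0283
op 0.0283 Mz 0.003 F [-0.2 -0.2  0.6] [ 0.5776 -0.0901  0.1421] [-90.    0.2  -9.6] 26.0
row: tx 1.2 ty -2.5 tz -0.6 roll 0.1 | now [ 0.5776 -0.0901  0.1421] [-90.    0.2  -9.6] j [ -20.   30.   77.   -0.   73. -101.] t 26.0
time_s: 26.38
tool_pos: [0.5788, -0.0906, 0.1437]
orientation: [-90.0, -0.1, -9.7]
contact_force: [0.5, 2.8, 4.6]
opening: 0.0115
op 0.0115 Mz 0.019 F [0.5 2.8 4.6] [ 0.5788 -0.0906  0.1437] [-90.   -0.1  -9.7] 26.375
time_s: 26.75
tool_pos: [0.5789, -0.0905, 0.1429]
orientation: [-89.9, -0.1, -29.9]
contact_force: [-0.3, 3.4, 6.1]
opening: 0.0113
op 0.0113 Mz 0.160 F [-0.3  3.4  6.1] [ 0.5789 -0.0905  0.1429] [-89.9  -0.1 -29.9] 26.75
row: tx -40.7 ty -0.8 tz 112.3 roll 9.6 | now [ 0.5789 -0.0905  0.1429] [-89.9  -0.1 -29.9] j [-20.  30.  77.   0.  73. -81.] t 26.75
```

```bash
python3 -m jog '[[0,0,0,0],[0,-15,0,0],[0,-38,0,0],[-20,-38,56,5],[-39.8,-38,113,9.7],[-39.8,-38,113,9.7],[-39.8,-20,113,9.7],[-39.8,-0.5,113,9.7],[-39.8,-0.5,113,9.7]]' 0.35 50
python3 -c "
from h import *
st();plan(*K[1][:2],.1437,-39.5)"
python3 -m jog '[[0,0,0,0],[0,0,0,0],[0,0,0,0]]' 1.0 50
python3 -c "
from h import *
st()"
python3 -m jog '[[0,0.2,0,4],[0,0.35,0,8]]'
python3 -c "
from h import *
st()"
```

```text
time_s: 27.88
tool_pos: [0.5995, 0.0261, 0.142]
orientation: [-90.1, 0.1, -39.4]
contact_force: [0.5, 0.5, 0.4]
opening: 0.0287
op 0.0287 Mz -0.026 F [0.5 0.5 0.4] [0.5995 0.0261 0.142 ] [-90.1   0.1 -39.4] 27.875
row: tx -0.6 ty -1.7 tz 0.9 roll 0.1 | now [0.5995 0.0261 0.142 ] [-90.1   0.1 -39.4] j [ -9.  31.  75.  -0.  74. -59.] t 27.875
time_s: 28.25
tool_pos: [0.601, 0.0273, 0.1437]
orientation: [-89.8, -0.1, -39.4]
contact_force: [3.0, 3.4, 1.1]
opening: 0.0114
op 0.0114 Mz -0.011 F [3.  3.4 1.1] [0.601  0.0273 0.1437] [-89.8  -0.1 -39.4] 28.25
time_s: 28.5
tool_pos: [0.601, 0.0273, 0.1434]
orientation: [-89.8, -0.1, -47.5]
contact_force: [3.8, 2.5, 2.4]
opening: 0.0118
op 0.0118 Mz 0.092 F [3.8 2.5 2.4] [0.601  0.0273 0.1434] [-89.8  -0.1 -47.5] 28.5
```

```bash
python3 -m jog '[[0,0.15,0,3],[0,0.3,0,6]]'
python3 -c "
from h import *
st();plan(*K[3][:2],.1437,-48.7)"
```

```text
time_s: 28.75
tool_pos: [0.6011, 0.0273, 0.1432]
orientation: [-89.8, -0.1, -53.5]
contact_force: [4.4, 3.9, 3.0]
opening: 0.0117
op 0.0117 Mz 0.131 F [4.4 3.9 3. ] [0.6011 0.0273 0.1432] [-89.8  -0.1 -53.5] 28.75
row: tx -6.7 ty -0.5 tz -169.9 roll -4.8 | now [0.6011 0.0273 0.1432] [-89.8  -0.1 -53.5] j [ -9.  31.  74.   0.  74. -45.] t 28.75
```

```bash
python3 -m jog '[[0,0,0,0],[0,-15,0,0],[0,-38,0,0],[-2,-38,-56,-4.8],[-4,-38,-112,-4.8],[-6.2,-38,-168.8,-4.8],[-6.2,-38,-168.8,-4.8],[-6.2,-20,-168.8,-4.8],[-6.2,0.3,-168.8,-4.8],[-6.2,0.3,-168.8,-4.8]]' 0.35 50
python3 -c "
from h import *
st();plan(*K[3][:2],.1437,-48.7)"
python3 -m jog '[[0,0,0,0],[0,0,0,0],[0,0,0,0]]' 1.0 50
python3 -c "
from h import *
st()"
python3 -m jog '[[0,0.2,0,4],[0,0.35,0,8]]'
python3 -c "
from h import *
st()"
python3 -m jog '[[0,0.15,0,3],[0,0.3,0,6]]'
python3 -c "
from h import *
st();plan(*K[2][:2],.1437,-23.4)"
```

```text
time_s: 30.0
tool_pos: [0.461, -0.0683, 0.1412]
orientation: [-90.0, 0.1, -48.6]
contact_force: [0.3, -1.1, -0.3]
opening: 0.0286
op 0.0286 Mz 0.033 F [ 0.3 -1.1 -0.3] [ 0.461  -0.0683  0.1412] [-90.    0.1 -48.6] 30.0
row: tx -0.2 ty -2.5 tz -0.4 roll 0.1 | now [ 0.461  -0.0683  0.1412] [-90.    0.1 -48.6] j [-23.  20.  96.  -0.  64. -64.] t 30.0
time_s: 30.38
tool_pos: [0.4613, -0.0687, 0.1423]
orientation: [-89.9, -0.1, -48.6]
contact_force: [0.3, 0.8, 3.9]
opening: 0.0116
op 0.0116 Mz -0.022 F [0.3 0.8 3.9] [ 0.4613 -0.0687  0.1423] [-89.9  -0.1 -48.6] 30.375
time_s: 30.62
tool_pos: [0.4613, -0.0687, 0.142]
orientation: [-89.9, -0.1, -56.7]
contact_force: [1.7, 1.7, 4.1]
opening: 0.0121
op 0.0121 Mz 0.096 F [1.7 1.7 4.1] [ 0.4613 -0.0687  0.142 ] [-89.9  -0.1 -56.7] 30.625
time_s: 30.88
tool_pos: [0.4613, -0.0687, 0.1417]
orientation: [-89.9, -0.1, -62.7]
contact_force: [0.4, 1.2, 6.1]
opening: 0.0112
op 0.0112 Mz 0.145 F [0.4 1.2 6.1] [ 0.4613 -0.0687  0.1417] [-89.9  -0.1 -62.7] 30.875
row: tx -95.3 ty -2.0 tz 72.7 roll -39.3 | now [ 0.4613 -0.0687  0.1417] [-89.9  -0.1 -62.7] j [-23.  19.  96.   0.  64. -50.] t 30.875
```

```bash
sed -i '$ a K[1]=(.6005,.0274);K[3]=(.4613,-.0687)' h.py; python3 -m jog '[[0,0,0,0],[0,-15,0,0],[0,-38,0,-8],[-32,-38,24,-18],[-64,-38,48,-28],[-95.3,-38,72.7,-38],[-95.3,-38,72.7,-39.2],[-95.3,-20,72.7,-39.2],[-95.3,-1,72.7,-39.2],[-95.3,-1,72.7,-39.2]]' 0.35 50
python3 -c "
from h import *
st();plan(*K[2][:2],.1437,-23.4)"
python3 -m jog '[[0,0,0,0],[0,0,0,0],[0,0,0,0]]' 1.0 50
python3 -c "
from h import *
st()"
python3 -m jog '[[0,0.2,0,4],[0,0.35,0,8]]'
python3 -c "
from h import *
st()"
python3 -m jog '[[0,0.15,0,3],[0,0.3,0,6]]'
python3 -c "
from h import *
st();plan(*K[4][:2],.1437,-29.8)"
```

```text
time_s: 32.12
tool_pos: [0.4807, 0.0488, 0.141]
orientation: [-90.1, 0.2, -23.5]
contact_force: [-0.5, 0.3, -0.1]
opening: 0.0287
op 0.0287 Mz 0.042 F [-0.5  0.3 -0.1] [0.4807 0.0488 0.141 ] [-90.1   0.2 -23.5] 32.125
row: tx 1.1 ty -2.7 tz 1.1 roll -0.1 | now [0.4807 0.0488 0.141 ] [-90.1   0.2 -23.5] j [ -8.  21.  94.  -0.  65. -75.] t 32.125
time_s: 32.5
tool_pos: [0.482, 0.0496, 0.1426]
orientation: [-89.9, -0.1, -23.4]
contact_force: [0.8, 2.0, 2.4]
opening: 0.0112
op 0.0112 Mz 0.014 F [0.8 2.  2.4] [0.482  0.0496 0.1426] [-89.9  -0.1 -23.4] 32.5
time_s: 32.75
tool_pos: [0.4821, 0.0497, 0.1423]
orientation: [-89.9, -0.1, -31.5]
contact_force: [1.0, 3.8, 3.0]
opening: 0.0113
op 0.0113 Mz 0.105 F [1.  3.8 3. ] [0.4821 0.0497 0.1423] [-89.9  -0.1 -31.5] 32.75
time_s: 33.0
tool_pos: [0.4821, 0.0498, 0.142]
orientation: [-89.9, -0.1, -37.5]
contact_force: [2.5, 5.1, 3.8]
opening: 0.0118
op 0.0118 Mz 0.115 F [2.5 5.1 3.8] [0.4821 0.0498 0.142 ] [-89.9  -0.1 -37.5] 33.0
row: tx 162.3 ty -1.7 tz -52.9 roll -7.7 | now [0.4821 0.0498 0.142 ] [-89.9  -0.1 -37.5] j [ -8.  21.  93.   0.  65. -61.] t 33.0
```

```bash
sed -i '$ a K[2]=(.4821,.0497);K[4]=(.5789,-.0906)' h.py; python3 -m jog '[[0,0,0,0],[0,-15,0,0],[0,-38,0,0],[54,-38,-17,-4],[108,-38,-34,-7.6],[162.1,-38,-52.4,-7.6],[162.1,-38,-52.4,-7.6],[162.1,-20,-52.4,-7.6],[162.1,-0.3,-52.4,-7.6],[162.1,-0.3,-52.4,-7.6]]' 0.35 50
python3 -c "
from h import *
st();plan(*K[4][:2],.1437,-29.8)"
python3 -m jog '[[0,0,0,0],[0,0,0,0],[0,0,0,0]]' 1.0 50
python3 -c "
from h import *
st()"
python3 -m jog '[[0,0.2,0,4],[0,0.35,0,8]]'
python3 -c "
from h import *
st()"
python3 -m jog '[[0,0.15,0,3],[0,0.3,0,6]]'
python3 -c "
from h import *
st();plan(*K[1][:2],.1427,-53.4)"
```

```text
time_s: 34.25
tool_pos: [0.5775, -0.09, 0.1407]
orientation: [-90.0, 0.1, -29.7]
contact_force: [-0.0, -0.1, 0.4]
opening: 0.0285
op 0.0285 Mz -0.038 F [-0.  -0.1  0.4] [ 0.5775 -0.09    0.1407] [-90.    0.1 -29.7] 34.25
row: tx 1.5 ty -3.0 tz 0.2 roll 0.1 | now [ 0.5775 -0.09    0.1407] [-90.    0.1 -29.7] j [-20.  30.  77.  -0.  73. -81.] t 34.25
time_s: 34.62
tool_pos: [0.5786, -0.0903, 0.1422]
orientation: [-90.0, -0.1, -29.8]
contact_force: [-0.2, 3.4, 4.3]
opening: 0.0117
op 0.0117 Mz -0.046 F [-0.2  3.4  4.3] [ 0.5786 -0.0903  0.1422] [-90.   -0.1 -29.8] 34.625
time_s: 34.88
tool_pos: [0.5787, -0.0902, 0.142]
orientation: [-89.9, -0.1, -37.9]
contact_force: [-0.0, 4.6, 4.0]
opening: 0.0118
op 0.0118 Mz 0.115 F [-0.   4.6  4. ] [ 0.5787 -0.0902  0.142 ] [-89.9  -0.1 -37.9] 34.875
time_s: 35.12
tool_pos: [0.5788, -0.0901, 0.1418]
orientation: [-89.9, -0.1, -43.9]
contact_force: [1.1, 3.4, 5.1]
opening: 0.0118
op 0.0118 Mz 0.110 F [1.1 3.4 5.1] [ 0.5788 -0.0901  0.1418] [-89.9  -0.1 -43.9] 35.125
row: tx -65.8 ty -0.9 tz 99.8 roll 9.5 | now [ 0.5788 -0.0901  0.1418] [-89.9  -0.1 -43.9] j [-20.  30.  77.   0.  73. -67.] t 35.125
```

```bash
python3 -m jog '[[0,0,0,0],[0,-15,0,0],[0,-38,0,0],[-33,-38,50,5],[-65.6,-38,99.6,9.5],[-65.6,-38,99.6,9.5],[-65.6,-20,99.6,9.5],[-65.6,-0.5,99.6,9.5]]' 0.35 50
python3 -m jog '[[0,0,0,0],[0,0,0,0],[0,0,0,0]]' 1.0 50
python3 -c "
from h import *
st()"
python3 -m jog '[[0,0.2,0,5],[0,0.4,0,10]]'
python3 -c "
from h import *
st()"
```

```text
time_s: 36.12
tool_pos: [0.6002, 0.0257, 0.1418]
orientation: [-90.0, -0.1, -53.3]
contact_force: [0.3, -0.4, -0.2]
opening: 0.029
time_s: 36.5
tool_pos: [0.6014, 0.0267, 0.1423]
orientation: [-89.8, -0.1, -53.3]
contact_force: [6.9, 4.4, -5.7]
opening: 0.0116
op 0.0116 Mz 0.014 F [ 6.9  4.4 -5.7] [0.6014 0.0267 0.1423] [-89.8  -0.1 -53.3] 36.5
time_s: 36.75
tool_pos: [0.6013, 0.0267, 0.142]
orientation: [-89.8, -0.1, -63.4]
contact_force: [6.5, 3.0, -5.3]
opening: 0.011
op 0.0110 Mz 0.151 F [ 6.5  3.  -5.3] [0.6013 0.0267 0.142 ] [-89.8  -0.1 -63.4] 36.75
```

```bash
python3 -m jog '[[0.2,0.9,0.5,3],[0.2,1.1,0.5,6]]'
python3 -c "
from h import *
K[1]=(.6012,.0270)
st();plan(*K[3][:2],.1427,-62.6)"
```

```text
time_s: 37.0
tool_pos: [0.6014, 0.0267, 0.1417]
orientation: [-89.8, -0.1, -69.4]
contact_force: [0.6, 2.3, 3.1]
opening: 0.0115
op 0.0115 Mz 0.195 F [0.6 2.3 3.1] [0.6014 0.0267 0.1417] [-89.8  -0.1 -69.4] 37.0
row: tx 39.9 ty -1.0 tz -164.7 roll -6.8 | now [0.6014 0.0267 0.1417] [-89.8  -0.1 -69.4] j [ -9.  32.  75.   0.  74. -29.] t 37.0
```

```bash
sed -i '$ a K[1]=(.6013,.0268)' h.py; python3 -m jog '[[0,0,0,0],[0,-15,0,0],[0,-38,0,0],[13,-38,-55,-3],[26,-38,-110,-6.8],[39.9,-38,-164.6,-6.8],[39.9,-38,-164.6,-6.8],[39.9,-20,-164.6,-6.8],[39.9,-0.8,-164.6,-6.8]]' 0.35 50
python3 -m jog '[[0,0,0,0],[0,0,0,0],[0,0,0,0]]' 1.0 50
python3 -c "
from h import *
st()"
python3 -m jog '[[0,0.2,0,5],[0,0.4,0,10]]'
python3 -c "
from h import *
st()"
python3 -m jog '[[0,0.1,0,3],[0,0.3,0,6]]'
python3 -c "
from h import *
st();plan(*K[2][:2],.1427,-37.4)"
```

```text
time_s: 38.12
tool_pos: [0.4618, -0.069, 0.1413]
orientation: [-89.9, -0.1, -62.5]
contact_force: [0.3, 0.1, -0.9]
opening: 0.0288
time_s: 38.5
tool_pos: [0.4614, -0.0689, 0.1415]
orientation: [-89.9, -0.1, -62.5]
contact_force: [2.1, 1.4, 0.8]
opening: 0.0118
op 0.0118 Mz -0.028 F [2.1 1.4 0.8] [ 0.4614 -0.0689  0.1415] [-89.9  -0.1 -62.5] 38.5
time_s: 38.75
tool_pos: [0.4614, -0.0689, 0.1412]
orientation: [-89.9, -0.1, -72.6]
contact_force: [2.4, 0.8, 2.1]
opening: 0.0115
op 0.0115 Mz 0.081 F [2.4 0.8 2.1] [ 0.4614 -0.0689  0.1412] [-89.9  -0.1 -72.6] 38.75
time_s: 39.0
tool_pos: [0.4614, -0.0689, 0.1409]
orientation: [-89.9, -0.1, -78.6]
contact_force: [0.8, 1.1, 3.3]
opening: 0.0116
op 0.0116 Mz 0.153 F [0.8 1.1 3.3] [ 0.4614 -0.0689  0.1409] [-89.9  -0.1 -78.6] 39.0
row: tx -112.2 ty -1.8 tz 43.8 roll -41.2 | now [ 0.4614 -0.0689  0.1409] [-89.9  -0.1 -78.6] j [-23.  20.  96.   0.  64. -35.] t 39.0
```

```bash
python3 -m jog '[[0,0,0,0],[0,-15,0,0],[0,-38,0,-10],[-38,-38,15,-20],[-76,-38,30,-30],[-112.2,-38,43.6,-40],[-112.2,-38,43.6,-41.2],[-112.2,-20,43.6,-41.2],[-112.2,-1.2,43.6,-41.2]]' 0.35 50
python3 -m jog '[[0,0,0,0],[0,0,0,0],[0,0,0,0]]' 1.0 50
python3 -c "
from h import *
st()"
python3 -m jog '[[0,0.2,0,5],[0,0.4,0,10]]'
python3 -c "
from h import *
st()"
python3 -m jog '[[0,0.1,0,3],[0,0.3,0,6]]'
python3 -c "
from h import *
st();plan(*K[4][:2],.1427,-43.8)"
```

```text
time_s: 40.12
tool_pos: [0.481, 0.0488, 0.1409]
orientation: [-90.0, -0.0, -37.4]
contact_force: [0.9, 0.2, -0.3]
opening: 0.0287
time_s: 40.5
tool_pos: [0.4818, 0.05, 0.1418]
orientation: [-89.9, -0.1, -37.3]
contact_force: [4.9, 4.6, -4.4]
opening: 0.0115
op 0.0115 Mz 0.015 F [ 4.9  4.6 -4.4] [0.4818 0.05   0.1418] [-89.9  -0.1 -37.3] 40.5
time_s: 40.75
tool_pos: [0.482, 0.0502, 0.1414]
orientation: [-89.8, -0.1, -47.5]
contact_force: [5.4, 5.5, -5.5]
opening: 0.0116
op 0.0116 Mz 0.116 F [ 5.4  5.5 -5.5] [0.482  0.0502 0.1414] [-89.8  -0.1 -47.5] 40.75
time_s: 41.0
tool_pos: [0.4821, 0.0503, 0.1413]
orientation: [-89.8, -0.0, -53.4]
contact_force: [4.6, 6.9, -3.2]
opening: 0.0114
op 0.0114 Mz 0.191 F [ 4.6  6.9 -3.2] [0.4821 0.0503 0.1413] [-89.8  -0.  -53.4] 41.0
row: tx 170.8 ty -1.4 tz -6.2 roll -9.6 | now [0.4821 0.0503 0.1413] [-89.8  -0.  -53.4] j [ -8.  21.  94.   0.  65. -45.] t 41.0
```

```bash
sed -i '$ a K[2]=(.4821,.0502);K[4]=(.5789,-.0902)' h.py; python3 -m jog '[[0,0,0,0],[0,-15,0,0],[0,-38,0,0],[57,-38,-2,-5],[114,-38,-4,-9.6],[170.3,-38,-5.1,-9.6],[170.3,-38,-5.1,-9.6],[170.3,-20,-5.1,-9.6],[170.3,0.2,-5.1,-9.6]]' 0.35 50
python3 -m jog '[[0,0,0,0],[0,0,0,0],[0,0,0,0]]' 1.0 50
python3 -c "
from h import *
st()"
python3 -m jog '[[0,0.2,0,5],[0,0.4,0,10]]'
python3 -c "
from h import *
st()"
python3 -m jog '[[0,0.1,0,3],[0,0.3,0,6]]'
python3 -c "
from h import *
st();plan(*K[1][:2],.1417,-69.3)"
```

```text
time_s: 42.12
tool_pos: [0.5783, -0.0895, 0.1406]
orientation: [-90.0, -0.0, -43.7]
contact_force: [0.1, -0.2, 0.4]
opening: 0.0287
time_s: 42.5
tool_pos: [0.5785, -0.0897, 0.1412]
orientation: [-90.0, -0.0, -43.7]
contact_force: [-3.7, -0.5, 2.9]
opening: 0.0114
op 0.0114 Mz 0.028 F [-3.7 -0.5  2.9] [ 0.5785 -0.0897  0.1412] [-90.   -0.  -43.7] 42.5
time_s: 42.75
tool_pos: [0.5787, -0.0896, 0.1409]
orientation: [-90.0, -0.0, -53.8]
contact_force: [-2.1, 1.1, 4.6]
opening: 0.0112
op 0.0112 Mz 0.043 F [-2.1  1.1  4.6] [ 0.5787 -0.0896  0.1409] [-90.   -0.  -53.8] 42.75
time_s: 43.0
tool_pos: [0.5788, -0.0896, 0.1408]
orientation: [-89.9, -0.0, -59.8]
contact_force: [-2.8, 1.3, 5.7]
opening: 0.0116
op 0.0116 Mz 0.219 F [-2.8  1.3  5.7] [ 0.5788 -0.0896  0.1408] [-89.9  -0.  -59.8] 43.0
row: tx -89.2 ty -0.9 tz 78.0 roll 9.5 | now [ 0.5788 -0.0896  0.1408] [-89.9  -0.  -59.8] j [-20.  30.  77.   0.  72. -51.] t 43.0
```

```bash
sed -i '$ a K[4]=(.5788,-.0896)' h.py; python3 -m jog '[[0,0,0,0],[0,-15,0,0],[0,-38,0,0],[-45,-38,39,5],[-88.9,-38,77.7,9.5],[-88.9,-38,77.7,9.5],[-88.9,-20,77.7,9.5],[-88.9,-0.1,77.7,9.5]]' 0.35 50
python3 -m jog '[[0,0,0,0],[0,0,0,0],[0,0,0,0]]' 1.0 50
python3 -c "
from h import *
st()"
python3 -m jog '[[0,0.1,0,2],[0,0.2,0,4]]'
python3 -c "
from h import *
st()"
python3 -m jog '[[0,0.1,0,2]]'
python3 -c "
from h import *
st()"
```

```text
time_s: 44.0
tool_pos: [0.6012, 0.0254, 0.1402]
orientation: [-89.9, -0.1, -69.2]
contact_force: [-0.1, -1.5, -0.8]
opening: 0.0287
time_s: 44.38
tool_pos: [0.6017, 0.0258, 0.1407]
orientation: [-89.9, -0.1, -69.2]
contact_force: [4.2, -0.8, 0.3]
opening: 0.0116
op 0.0116 Mz 0.044 F [ 4.2 -0.8  0.3] [0.6017 0.0258 0.1407] [-89.9  -0.1 -69.2] 44.375
time_s: 44.62
tool_pos: [0.6017, 0.0257, 0.1406]
orientation: [-89.9, -0.1, -73.3]
contact_force: [3.0, -1.3, 5.9]
opening: 0.0116
op 0.0116 Mz 0.220 F [ 3.  -1.3  5.9] [0.6017 0.0257 0.1406] [-89.9  -0.1 -73.3] 44.625
time_s: 44.75
tool_pos: [0.6016, 0.0257, 0.1406]
orientation: [-89.9, -0.1, -75.3]
contact_force: [3.3, -2.0, 7.7]
opening: 0.0114
op 0.0114 Mz 0.356 F [ 3.3 -2.   7.7] [0.6016 0.0257 0.1406] [-89.9  -0.1 -75.3] 44.75
```

```bash
python3 -c "
from h import *
plan(*K[3][:2],.1417,-78.5)"
```

```text
row: tx 55.8 ty -1.1 tz -159.6 roll 3.2 | now [0.6016 0.0257 0.1406] [-89.9  -0.1 -75.3] j [ -9.  32.  75.  -0.  74. -23.] t 44.75
```

```bash
python3 -m jog '[[0,0,0,0],[0,-15,0,0],[0,-38,0,0],[18,-38,-53,2],[37,-38,-106,3.2],[56,-38,-159.4,3.2],[56,-38,-159.4,3.2],[56,-20,-159.4,3.2],[56,-0.3,-159.4,3.2]]' 0.35 50
python3 -m jog '[[0,0,0,0],[0,0,0,0],[0,0,0,0]]' 1.0 50
python3 -c "
from h import *
st()"
python3 -m jog '[[0,0.1,0,2],[0,0.2,0,4]]'
python3 -c "
from h import *
st()"
python3 -m jog '[[0,0.1,0,2]]'
python3 -c "
from h import *
st()"
```

```text
time_s: 45.88
tool_pos: [0.462, -0.0684, 0.14]
orientation: [-89.9, -0.0, -78.4]
contact_force: [0.2, -0.9, -0.7]
opening: 0.0285
time_s: 46.25
tool_pos: [0.4614, -0.0686, 0.1403]
orientation: [-90.0, -0.0, -78.4]
contact_force: [-1.8, 0.6, 2.6]
opening: 0.0114
op 0.0114 Mz 0.025 F [-1.8  0.6  2.6] [ 0.4614 -0.0686  0.1403] [-90.   -0.  -78.4] 46.25
time_s: 46.5
tool_pos: [0.4614, -0.0686, 0.1403]
orientation: [-89.9, -0.0, -82.5]
contact_force: [-2.2, 1.6, 6.7]
opening: 0.0116
op 0.0116 Mz 0.210 F [-2.2  1.6  6.7] [ 0.4614 -0.0686  0.1403] [-89.9  -0.  -82.5] 46.5
time_s: 46.62
tool_pos: [0.4614, -0.0686, 0.1403]
orientation: [-89.9, -0.0, -84.5]
contact_force: [-2.5, 2.1, 8.5]
opening: 0.0115
op 0.0115 Mz 0.241 F [-2.5  2.1  8.5] [ 0.4614 -0.0686  0.1403] [-89.9  -0.  -84.5] 46.625
```

```bash
python3 -m jog '[[0,0,0,2]]'
python3 -c "
from h import *
st();plan(*K[2][:2],.1417,-53.3)"
```

```text
time_s: 46.75
tool_pos: [0.4614, -0.0686, 0.1403]
orientation: [-89.9, -0.0, -86.5]
contact_force: [-1.8, 2.3, 7.7]
opening: 0.0116
op 0.0116 Mz 0.267 F [-1.8  2.3  7.7] [ 0.4614 -0.0686  0.1403] [-89.9  -0.  -86.5] 46.75
row: tx -117.3 ty -1.4 tz 27.9 roll -33.2 | now [ 0.4614 -0.0686  0.1403] [-89.9  -0.  -86.5] j [-23.  20.  96.   0.  64. -27.] t 46.75
```

```bash
python3 -m jog '[[0,0,0,0],[0,-15,0,0],[0,-38,0,-7],[-39,-38,9,-17],[-78,-38,18,-27],[-117.3,-38,27.9,-33.2],[-117.3,-38,27.9,-33.2],[-117.3,-20,27.9,-33.2],[-117.3,-0.5,27.9,-33.2]]' 0.35 50
python3 -m jog '[[0,0,0,0],[0,0,0,0],[0,0,0,0]]' 1.0 50
python3 -c "
from h import *
st()"
python3 -m jog '[[0,0.1,0,2],[0,0.2,0,4]]'
python3 -c "
from h import *
st()"
python3 -m jog '[[0,0.1,0,2]]'
python3 -c "
from h import *
st()"
```

```text
time_s: 47.88
tool_pos: [0.4817, 0.0494, 0.1395]
orientation: [-90.0, -0.0, -53.3]
contact_force: [0.8, -1.1, -0.2]
opening: 0.0285
time_s: 48.25
tool_pos: [0.4823, 0.0501, 0.1403]
orientation: [-89.9, -0.1, -53.2]
contact_force: [3.7, 2.9, -6.1]
opening: 0.0118
op 0.0118 Mz 0.051 F [ 3.7  2.9 -6.1] [0.4823 0.0501 0.1403] [-89.9  -0.1 -53.2] 48.25
time_s: 48.5
tool_pos: [0.4824, 0.0501, 0.1403]
orientation: [-89.9, -0.1, -57.3]
contact_force: [4.5, 2.0, -3.3]
opening: 0.0116
op 0.0116 Mz 0.202 F [ 4.5  2.  -3.3] [0.4824 0.0501 0.1403] [-89.9  -0.1 -57.3] 48.5
time_s: 48.62
tool_pos: [0.4825, 0.0501, 0.1403]
orientation: [-89.9, -0.1, -59.3]
contact_force: [4.0, 3.4, -2.3]
opening: 0.0115
op 0.0115 Mz 0.258 F [ 4.   3.4 -2.3] [0.4825 0.0501 0.1403] [-89.9  -0.1 -59.3] 48.625
```

```bash
python3 -m jog '[[0,0,0,2]]'
python3 -c "
from h import *
st();plan(*K[4][:2],.1407,-59.7)"
```

```text
time_s: 48.75
tool_pos: [0.4825, 0.0502, 0.1403]
orientation: [-89.9, -0.1, -61.3]
contact_force: [5.4, 3.2, -3.8]
opening: 0.0116
op 0.0116 Mz 0.278 F [ 5.4  3.2 -3.8] [0.4825 0.0502 0.1403] [-89.9  -0.1 -61.3] 48.75
row: tx 168.9 ty -0.4 tz 17.3 roll -1.6 | now [0.4825 0.0502 0.1403] [-89.9  -0.1 -61.3] j [ -8.  21.  94.   0.  65. -37.] t 48.75
```

```bash
python3 -m jog '[[0,0,0,0],[0,-15,0,0],[0,-38,0,0],[56,-38,6,-1.6],[112,-38,12,-1.6],[168.7,-38,18,-1.6],[168.7,-38,18,-1.6],[168.7,-20,18,-1.6],[168.7,0,18,-1.6]]' 0.35 50
python3 -m jog '[[0,0,0,0],[0,0,0,0],[0,0,0,0]]' 1.0 50
python3 -c "
from h import *
st()"
python3 -m jog '[[0,0.1,0,2],[0,0.2,0,4]]'
python3 -c "
from h import *
st()"
python3 -m jog '[[0,0.1,0,2]]'
python3 -c "
from h import *
st()"
```

```text
time_s: 49.88
tool_pos: [0.5781, -0.0886, 0.1397]
orientation: [-90.0, -0.0, -59.6]
contact_force: [0.5, 0.1, -0.8]
opening: 0.0282
time_s: 50.25
tool_pos: [0.5783, -0.0887, 0.1403]
orientation: [-90.0, 0.0, -59.6]
contact_force: [-2.3, 1.8, 3.2]
opening: 0.0119
op 0.0119 Mz 0.091 F [-2.3  1.8  3.2] [ 0.5783 -0.0887  0.1403] [-90.    0.  -59.6] 50.25
time_s: 50.5
tool_pos: [0.5785, -0.0887, 0.1403]
orientation: [-90.0, 0.0, -63.7]
contact_force: [-4.6, 3.2, 6.3]
opening: 0.0114
op 0.0114 Mz 0.225 F [-4.6  3.2  6.3] [ 0.5785 -0.0887  0.1403] [-90.    0.  -63.7] 50.5
time_s: 50.62
tool_pos: [0.5785, -0.0887, 0.1403]
orientation: [-90.0, -0.0, -65.7]
contact_force: [-3.7, 3.2, 7.8]
opening: 0.0113
op 0.0113 Mz 0.304 F [-3.7  3.2  7.8] [ 0.5785 -0.0887  0.1403] [-90.   -0.  -65.7] 50.625
```

```bash
sed -i '$ a K[1]=(.6015,.0260);K[2]=(.4823,.0501);K[3]=(.4614,-.0686);K[4]=(.5785,-.0887)' h.py;  python3 -c "
from h import *
plan(*K[1][:2],.1407,-75.3)"
```

```text
row: tx -95.0 ty -0.4 tz 68.1 roll 9.6 | now [ 0.5785 -0.0887  0.1403] [-90.   -0.  -65.7] j [-20.  30.  77.   0.  72. -45.] t 50.625
```

```bash
python3 -m jog '[[0,0,0,0],[0,-15,0,0],[0,-38,0,0],[-47,-38,34,5],[-95,-38,68.2,9.6],[-95,-38,68.2,9.6]]' 0.35 50
python3 - <<'E'
from h import *
f=imaging.grab_frame("wrist");cv2.imwrite("pics/w2.png",f["image"])
st()
for k in K: print(k,np.round(proj(f,np.array([*K[k][:2],.167]))))
E
```

```text
time_s: 51.38
tool_pos: [0.6019, 0.029, 0.1782]
orientation: [-89.9, -0.0, -75.0]
contact_force: [0.2, 0.4, 0.2]
opening: 0.0287
op 0.0286 Mz -0.007 F [-0.9 -0.9  1.4] [0.6018 0.027  0.178 ] [-89.9  -0.  -75. ] 51.425
1 [316. 242.]
2 [105. 145.]
3 [ 55. 325.]
4 [237. 389.]
```

View pics/w2.png

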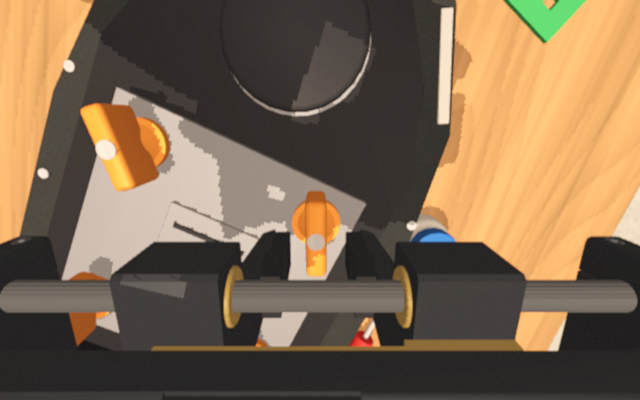

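Run:
```python
from h import *
f=imaging.grab_frame("wrist")
for a,b in [((82,110),(119,190)),((306,192),(307,275)),((325,193),(325,275))]:
    v=onz(f,*b,.167)-onz(f,*a,.167);print(np.linalg.norm(v).round(4),np.degrees(np.arctan2(v[1],v[0])).round(1)%180-180)
plan(*K[1][:2],.1407,-75.3)
```

```text
0.0429 -59.7
0.05 -74.9
0.0494 -74.6
row: tx -0.3 ty 37.2 tz -0.1 roll 0.2 | now [0.6017 0.0258 0.1779] [-90.   -0.  -75.1] j [ -9.  30.  71.  -0.  79. -24.] t 51.475
```

```bash
python3 -m jog '[[0,19,0,0],[0,37,0,0]]' 0.35 50
python3 -m jog '[[0,0,0,0],[0,0,0,0],[0,0,0,0]]' 1.0 50
python3 -m jog '[[0,0,0,2]]'
python3 -c "
from h import *
st()"
python3 -m jog '[[0,0.1,0,1.5]]'
python3 -c "
from h import *
st()"
```

```text
time_s: 51.72
tool_pos: [0.6016, 0.024, 0.1403]
orientation: [-90.0, -0.0, -75.3]
contact_force: [-0.6, 0.8, 0.3]
opening: 0.0287
time_s: 52.1
tool_pos: [0.6019, 0.0247, 0.1411]
orientation: [-89.9, -0.1, -75.2]
contact_force: [0.5, -4.8, 0.4]
opening: 0.0118
time_s: 52.22
tool_pos: [0.6019, 0.0248, 0.1411]
orientation: [-89.9, -0.1, -77.3]
contact_force: [-1.0, -6.0, 1.3]
opening: 0.0118
op 0.0118 Mz 0.344 F [-1.  -6.   1.3] [0.6019 0.0248 0.1411] [-89.9  -0.1 -77.3] 52.225
time_s: 52.35
tool_pos: [0.6018, 0.0248, 0.1411]
orientation: [-89.9, -0.1, -78.8]
contact_force: [-1.2, -5.0, 3.1]
opening: 0.0115
op 0.0115 Mz 0.338 F [-1.2 -5.   3.1] [0.6018 0.0248 0.1411] [-89.9  -0.1 -78.8] 52.35
```

```bash
python3 -c "
from h import *
plan(*K[3][:2],.1407,-86.4)"
```

```text
row: tx 64.3 ty 0.4 tz -155.9 roll 7.6 | now [0.6018 0.0248 0.1411] [-89.9  -0.1 -78.8] j [ -9.  32.  74.  -0.  74. -20.] t 52.35
```

```bash
python3 -m jog '[[0,0,0,0],[0,-15,0,0],[0,-38,0,0],[21,-38,-52,4],[43,-38,-104,7.6],[65,-38,-155.8,7.6],[65,-38,-155.8,7.6],[65,-20,-155.8,7.6],[65,0,-155.8,7.6]]' 0.35 50
python3 -m jog '[[0,0,0,0],[0,0,0,0],[0,0,0,0]]' 1.0 50
python3 -m jog '[[0,0,0,2]]'
python3 -c "
from h import *
st()"
python3 -m jog '[[0,0.1,0,1.5]]'
python3 -c "
from h import *
st()"
```

```text
time_s: 53.48
tool_pos: [0.4627, -0.0683, 0.1407]
orientation: [-89.9, -0.0, -86.3]
contact_force: [0.8, 0.8, 0.1]
opening: 0.0286
time_s: 53.85
tool_pos: [0.4614, -0.0684, 0.1409]
orientation: [-90.0, -0.0, -86.3]
contact_force: [-5.1, 0.3, 2.8]
opening: 0.0114
time_s: 53.98
tool_pos: [0.4615, -0.0684, 0.1409]
orientation: [-90.0, -0.0, -88.4]
contact_force: [-4.3, 1.3, 6.3]
opening: 0.0113
op 0.0113 Mz 0.265 F [-4.3  1.3  6.3] [ 0.4615 -0.0684  0.1409] [-90.   -0.  -88.4] 53.975
time_s: 54.1
tool_pos: [0.4615, -0.0684, 0.1409]
orientation: [-90.0, -0.0, -89.9]
contact_force: [-5.1, 1.7, 7.7]
opening: 0.0115
op 0.0115 Mz 0.345 F [-5.1  1.7  7.7] [ 0.4615 -0.0684  0.1409] [-90.   -0.  -89.9] 54.1
```

```bash
python3 -m jog '[[0,0,0,0.7]]'
python3 -c "
from h import *
st();plan(*K[2][:2],.1407,-61.2)"
```

```text
time_s: 54.22
tool_pos: [0.4615, -0.0684, 0.1409]
orientation: [-90.0, -0.0, -90.6]
contact_force: [-4.7, 1.7, 7.3]
opening: 0.0119
op 0.0119 Mz 0.299 F [-4.7  1.7  7.3] [ 0.4615 -0.0684  0.1409] [-90.   -0.  -90.6] 54.225
row: tx -118.7 ty 0.2 tz 19.6 roll -29.4 | now [ 0.4615 -0.0684  0.1409] [-90.   -0.  -90.6] j [-23.  20.  96.   0.  64. -22.] t 54.225
```

```bash
python3 -m jog '[[0,0,0,0],[0,-15,0,0],[0,-38,0,-6],[-39,-38,6,-16],[-78,-38,12,-26],[-118.7,-38,18.8,-29.4],[-118.7,-38,18.8,-29.4],[-118.7,-20,18.8,-29.4],[-118.7,0,18.8,-29.4]]' 0.35 50
python3 -m jog '[[0,0,0,0],[0,0,0,0],[0,0,0,0]]' 1.0 50
python3 -m jog '[[0,0,0,2]]'
python3 -c "
from h import *
st()"
python3 -m jog '[[0,0.1,0,1.5]]'
python3 -c "
from h import *
st()"
```

```text
time_s: 55.35
tool_pos: [0.4818, 0.0492, 0.1399]
orientation: [-89.9, -0.1, -61.2]
contact_force: [0.3, 0.2, -0.1]
opening: 0.0286
time_s: 55.72
tool_pos: [0.4826, 0.0499, 0.1406]
orientation: [-89.8, -0.1, -61.1]
contact_force: [7.7, 3.8, -8.0]
opening: 0.0115
time_s: 55.85
tool_pos: [0.4826, 0.0499, 0.1406]
orientation: [-89.8, -0.1, -63.2]
contact_force: [7.5, 3.7, -8.6]
opening: 0.0115
op 0.0115 Mz 0.306 F [ 7.5  3.7 -8.6] [0.4826 0.0499 0.1406] [-89.8  -0.1 -63.2] 55.85
time_s: 55.98
tool_pos: [0.4827, 0.0499, 0.1405]
orientation: [-89.8, -0.1, -64.7]
contact_force: [6.4, 3.7, -7.9]
opening: 0.0112
op 0.0112 Mz 0.254 F [ 6.4  3.7 -7.9] [0.4827 0.0499 0.1405] [-89.8  -0.1 -64.7] 55.975
```

```bash
python3 -m jog '[[0.3,0.4,0.6,1.5]]'
python3 -c "
from h import *
st();plan(*K[4][:2],.1407,-65.6)"
```

```text
time_s: 56.1
tool_pos: [0.4828, 0.0499, 0.1405]
orientation: [-89.9, -0.0, -66.1]
contact_force: [1.1, 2.7, 3.5]
opening: 0.0118
op 0.0118 Mz 0.424 F [1.1 2.7 3.5] [0.4828 0.0499 0.1405] [-89.9  -0.  -66.1] 56.1
row: tx 165.5 ty -0.2 tz 31.5 roll -0.5 | now [0.4828 0.0499 0.1405] [-89.9  -0.  -66.1] j [ -8.  21.  93.   0.  65. -32.] t 56.1
```

```bash
python3 -m jog '[[0,0,0,0],[0,-15,0,0],[0,-38,0,0],[55,-38,10,-0.5],[110,-38,20,-0.5],[165.5,-38,31.5,-0.5],[165.5,-38,31.5,-0.5],[165.5,-20,31.5,-0.5],[165.5,0,31.5,-0.5]]' 0.35 50
python3 -m jog '[[0,0,0,0],[0,0,0,0],[0,0,0,0]]' 1.0 50
python3 -m jog '[[0,0,0,2]]'
python3 -c "
from h import *
st()"
python3 -m jog '[[0,0.1,0,1.5]]'
python3 -c "
from h import *
st()"
```

```text
time_s: 57.22
tool_pos: [0.5773, -0.0882, 0.1396]
orientation: [-90.0, -0.0, -65.6]
contact_force: [0.3, -0.3, -0.2]
opening: 0.0287
time_s: 57.6
tool_pos: [0.578, -0.088, 0.1401]
orientation: [-89.9, 0.0, -65.6]
contact_force: [3.2, 3.5, -0.4]
opening: 0.0117
time_s: 57.72
tool_pos: [0.5781, -0.088, 0.1401]
orientation: [-89.9, 0.0, -67.6]
contact_force: [3.6, 4.7, -0.5]
opening: 0.0116
op 0.0116 Mz 0.279 F [ 3.6  4.7 -0.5] [ 0.5781 -0.088   0.1401] [-89.9   0.  -67.6] 57.725
time_s: 57.85
tool_pos: [0.5782, -0.0879, 0.1401]
orientation: [-89.9, 0.0, -69.1]
contact_force: [3.4, 5.9, 0.6]
opening: 0.0115
op 0.0115 Mz 0.302 F [3.4 5.9 0.6] [ 0.5782 -0.0879  0.1401] [-89.9   0.  -69.1] 57.85
```

```bash
python3 -m jog '[[0,0.05,0,1.3]]'
python3 -c "
from h import *
st();plan(.6017,.0252,.1407,-78.7)"
```

```text
time_s: 57.98
tool_pos: [0.5783, -0.0879, 0.1401]
orientation: [-89.9, 0.0, -70.4]
contact_force: [3.7, 5.1, 1.9]
opening: 0.0119
op 0.0119 Mz 0.289 F [3.7 5.1 1.9] [ 0.5783 -0.0879  0.1401] [-89.9   0.  -70.4] 57.975
row: tx -98.7 ty -0.6 tz 60.0 roll 8.3 | now [ 0.5783 -0.0879  0.1401] [-89.9   0.  -70.4] j [-20.  30.  78.   0.  72. -40.] t 57.975
```

```bash
python3 -m jog '[[0,0.05,0,1.5]]'
python3 -c "
from h import *
st();plan(.6017,.0254,.1407,-78.7)"
```

```text
time_s: 58.1
tool_pos: [0.5783, -0.0879, 0.1401]
orientation: [-89.9, 0.0, -71.9]
contact_force: [2.9, 6.1, 1.3]
opening: 0.0115
op 0.0115 Mz 0.357 F [2.9 6.1 1.3] [ 0.5783 -0.0879  0.1401] [-89.9   0.  -71.9] 58.1
row: tx -100.4 ty -0.6 tz 57.4 roll 6.8 | now [ 0.5783 -0.0879  0.1401] [-89.9   0.  -71.9] j [-20.  30.  78.   0.  72. -38.] t 58.1
```

```bash
python3 -m jog '[[0,0,0,0],[0,-15,0,0],[0,-38,0,0],[-50,-38,29,4],[-100.6,-38,58,6.8],[-100.6,-38,58,6.8],[-100.6,-20,58,6.8],[-100.6,-0.3,58,6.8]]' 0.35 50
python3 -m jog '[[0,0,0,0],[0,0,0,0],[0,0,0,0]]' 1.0 50
python3 -m jog '[[0,0,0,1.5]]'
python3 -c "
from h import *
st()"
python3 -m jog '[[0,0,0,0.7]]'
python3 -c "
from h import *
st();plan(.4615,-.0684,.1407,-90.5)"
```

```text
time_s: 59.1
tool_pos: [0.6018, 0.024, 0.1403]
orientation: [-89.9, -0.1, -78.7]
contact_force: [0.7, -0.2, -0.0]
opening: 0.0288
time_s: 59.48
tool_pos: [0.6019, 0.0243, 0.1407]
orientation: [-89.9, -0.1, -78.7]
contact_force: [-0.7, -2.9, 2.3]
opening: 0.0118
time_s: 59.6
tool_pos: [0.6019, 0.0242, 0.1407]
orientation: [-89.9, -0.1, -80.3]
contact_force: [-2.2, -5.1, 5.7]
opening: 0.0118
op 0.0118 Mz 0.460 F [-2.2 -5.1  5.7] [0.6019 0.0242 0.1407] [-89.9  -0.1 -80.3] 59.6
time_s: 59.72
tool_pos: [0.6018, 0.0243, 0.1407]
orientation: [-89.9, -0.1, -81.0]
contact_force: [-2.4, -6.1, 5.4]
opening: 0.0115
op 0.0115 Mz 0.462 F [-2.4 -6.1  5.4] [0.6018 0.0243 0.1407] [-89.9  -0.1 -81. ] 59.725
row: tx 69.5 ty 0.0 tz -153.1 roll 9.5 | now [0.6018 0.0243 0.1407] [-89.9  -0.1 -81. ] j [ -9.  32.  74.  -0.  74. -18.] t 59.725
```

```bash
python3 -m jog '[[0,0,0,0],[0,-15,0,0],[0,-38,0,0],[23,-38,-51,5],[46,-38,-102,9.5],[70,-38,-153.3,9.5],[70,-38,-153.3,9.5],[70,-20,-153.3,9.5],[70,-0.3,-153.3,9.5]]' 0.35 50
python3 -m jog '[[0,0,0,0],[0,0,0,0],[0,0,0,0]]' 1.0 50
python3 -m jog '[[0,0,0,1.5]]'
python3 -c "
from h import *
st()"
python3 -m jog '[[0,0,0,0.7]]'
python3 -c "
from h import *
st();plan(*K[2][:2],.1407,-66)"
```

```text
time_s: 60.85
tool_pos: [0.4627, -0.0681, 0.1404]
orientation: [-89.9, -0.0, -90.4]
contact_force: [1.5, -0.1, -0.5]
opening: 0.0289
time_s: 61.22
tool_pos: [0.4615, -0.0681, 0.1406]
orientation: [-90.0, -0.0, -90.4]
contact_force: [-3.3, 0.1, 2.3]
opening: 0.0116
time_s: 61.35
tool_pos: [0.4615, -0.0681, 0.1406]
orientation: [-90.0, -0.0, -91.9]
contact_force: [-4.0, 1.1, 5.7]
opening: 0.0114
op 0.0114 Mz 0.377 F [-4.   1.1  5.7] [ 0.4615 -0.0681  0.1406] [-90.   -0.  -91.9] 61.35
time_s: 61.48
tool_pos: [0.4615, -0.0681, 0.1406]
orientation: [-90.0, 0.0, -92.7]
contact_force: [-3.0, 2.4, 5.6]
opening: 0.0116
op 0.0116 Mz 0.384 F [-3.   2.4  5.6] [ 0.4615 -0.0681  0.1406] [-90.    0.  -92.7] 61.475
row: tx -119.1 ty -0.1 tz 15.3 roll -26.7 | now [ 0.4615 -0.0681  0.1406] [-90.    0.  -92.7] j [-23.  20.  96.   0.  64. -20.] t 61.475
```

```bash
python3 -m jog '[[0,0,0,0],[0,0,0,0],[0,-20,0,0],[0,-60,0,0],[0,-110,0,0],[0,-110,0,0]]' 0.0 50
python3 - <<'E'
from h import *
st()
for n in ["scene","side"]:
    f=imaging.grab_frame(n);cv2.imwrite(f"pics/{n}9.png",f["image"])
E
```

```text
time_s: 62.22
tool_pos: [0.4627, -0.0689, 0.253]
orientation: [-89.6, -0.1, -92.6]
contact_force: [0.6, -0.1, 0.6]
opening: 0.044
op 0.0440 Mz -0.019 F [ 0.6 -0.1  0.6] [ 0.4627 -0.0689  0.253 ] [-89.6  -0.1 -92.6] 62.225
```

View pics/side9.png

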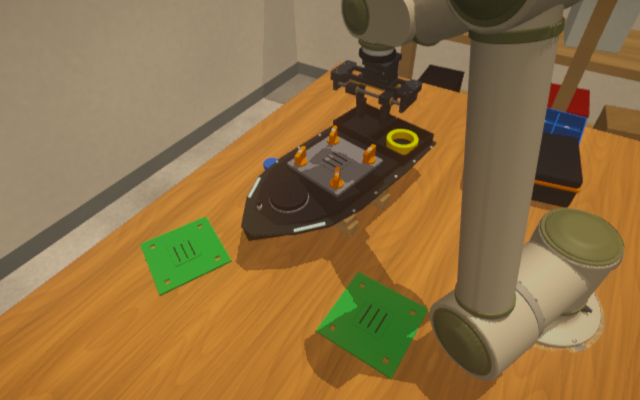

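View pics/scene9.png

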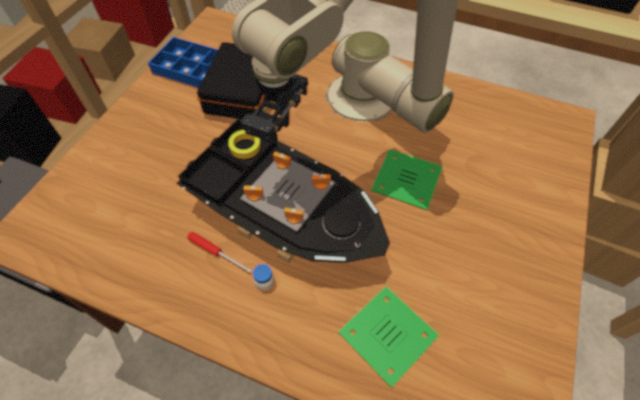

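The side and scene views show the cover flat, with the tape at (244,144), the jar at (263,277) and the screwdriver at (220,252), all where they started. The hand is clear of everything.

```bash
python3 -c "
from rig import order
print(order.close_job())"
```

```text
the job is handed in; nothing more can be done
None
```

I screwed the four knobs down crosswise (1, 3, 2, 4) in steps of 32, 22, 20, 14 and 16 degrees. Smaller snugging steps followed, to about 116–118 degrees of turn each. I handed the job in at about 62 s of the 72 s allowed.

Last torque readings while turning:

| Knob | Torque (N m) |
|---|---|
| 1 | 0.46 |
| 2 | 0.42 |
| 3 | 0.38 |
| 4 | 0.36 |

- **Knobs 1 and 2:** These ended above the 0.35 target. By my estimate they still clamp below 36 N, but clamping force was never measured directly. Knob 2's 0.42 disagrees with its two readings just before (0.31 and 0.25). I moved the hand slightly sideways as it was taken, and I did not recheck it.
- **Torque noise:** Single torque readings scatter by roughly 0.05 N m, so treat these as approximate.
- **Cover:** All four knobs reached their stops within about 2 degrees of each other, and the last pictures show the cover flat. I did not measure its tilt or height.
- **Bystanders:** The jar, screwdriver and tape look unmoved in the last pictures, and the hand was clear of everything at hand-in.

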